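Postmark a mailing tube on its roller cradle

TASK

Roll the mailing tube in its cradle with a gentle fingertip, without lifting it out or denting its thin board, until the postage square in the middle of its address label faces straight up. Then take the inked date stamp from the open ink pad, press it squarely and firmly, but not hard, on the postage square so that it prints there and nowhere else on the tube, and stand the stamp upright back on the pad's felt. Leave the tube lying in the cradle with its label up, and leave the other things on the worktop undisturbed.

Things in the scene. Friction and masses are not known exactly. Their poses are not given: they have to be found in the camera images.
- tube_center (a point): Centre (on the axis) of a loose cardboard mailing tube, 90 mm diameter, 260 mm long, 0.4 to 0.85 kg, lying level on four wheels; y runs along it. Its top line is 45 mm above this point. It turns in place both ways against about 3 N of drag at its surface and stays as left; a finger drawn faster than some 15 mm/s slips. Over 25 N dents the wall: touch it at 10 mm/s or less.
- label_mid (a point): Centre of the blue postage square (28 mm along, 34 mm round the tube) in the middle of the white label (112 x 68 mm, black bars, grey lines), at the tube's surface, 45 mm from its axis. z points straight out of the tube, y along it. Some 70 mm of plain board is free at each side of the label. At the start it looks towards the robot, 0.6 to 1.6 rad short of straight up.
- cradle_axis (a point): Where tube_center lies when the tube is home in the grey steel cradle (fixed), 68 mm over the worktop; y along the cradle, x across it, away from the robot. Base 150 x 300 mm. Rubber wheels (30 mm) stand 100 mm either side of the middle and 42 mm either side of the axis; end tabs 55 mm high stand 13 mm past the tube's ends, so it may lie up to 13 mm off along y.
- stamp_grip (a point): Round hand date stamp, 106 mm tall, up to 35 mm in diameter, 0.21 kg, standing upright on the ink pad: dark wooden handle above a 34 mm high, 31 mm wide brass head. This point lies on its axis half-way up the handle, 70 mm above the printing face: grip it here, across the handle. z points up along the stamp.
- stamp_face (a point): Middle of the round, flat printing face (31 mm) at the foot of the date stamp; z points up along the stamp. It prints when held upright for half a second on the tube with 6 to 20 N.
- felt (a point): Middle of the felt of the open dark blue ink pad (fixed), on its upper face, 11 mm over the worktop; felt about 78 mm (x) by 116 mm (y). z points up. The open lid stands along the +x side, 42 mm from this point, about 90 mm high, leaning away: fingers that close along the pad's y axis clear it.
- red_stamp: Bystander: small stamp with a red handle, 77 mm tall; origin under its foot.
- glue_jar: Bystander: glue jar with a red cap, 56 mm wide, 95 mm tall; origin under its foot.
- label_roll: Bystander: white roll of labels, 66 mm wide, 40 mm tall; origin under its foot.
- weight: Bystander: brass scale weight, 38 mm wide, 45 mm tall; origin under its foot.
Things that resemble listed ones, but are neither listed nor needed, are in the scene too. There is more than one size of the part that bears stamp_grip; the job needs the middle-sized.

How it is judged:
By the outcome, as a careful person would: the job done as asked, in the order asked, and still so for the second after the job is handed in, with the robot touching nothing.
It also fails if it takes over 72 s, if anything falls off the work surface, if the arm or the gripper's body presses on something with over 40 N, if the wrist force passes 120 N, or if a joint passes its speed limit or range.

ROBOT

A 6-joint arm with a two-finger parallel gripper is mounted at the origin on a cart in front of the work surface, level with it; the furniture and walls round the work are solid. World frame = base frame: x ahead of the robot, y to its left, z up, the work surface at z = 0. Lengths are in m, angles in degrees, forces in N, time in s.
With the tool pointing down it reaches from about 0.3 to 0.75 m from the base axis. Payload 8.5 kg.
Tool frame: the origin (TCP) lies midway between the tips of the shut fingers; the grasp point (between the pads) lies 19 mm behind it; z points along the fingers, y is the direction in which the jaws open and shut (so a half turn about z gives the same grasp; the last joint's range is limited). The gripper opens to 85 mm and grips with 20 to 120 N. Pads are 22 mm wide; open, the fingers measure 114 mm over their backs; the gripper's body (76 mm by 85 mm) begins 54 mm behind the grasp point. The pads swing forward as they close: fully open they stand 13 mm farther back than shut.
Start: joints at [-51.641, 21.807, 74.336, -0, 83.858, -12.336], TCP at [0.426, -0.348, 0.231] pointing down, gripper open.
Joint ranges: [-178.18, 178.18], [-50.72, 133.34], [12.68, 142.11], [-81.47, 261.47], [9.98, 163.14], [-165.26, 165.26]. Speed limits (degrees/s): [136.94, 136.94, 180, 180, 180, 180].

INTERFACE

Orientations are given as a 3x3 rotation matrix whose columns are the frame's x, y, z axes.
In Python, from rig import status, eyes, env gives the robot as it stands. The module is installed in compiled form; this text tells all that it offers.
- The arm moves only by the tool play_rows, never from a script. Its argument "targets" is text: rows parted by semicolons, each of 5 numbers parted by spaces: the shift along the tool's x, y, z in m, then the turn about the tool's z in rad, then the closure, from 0 (fully open) to 1 (shut). A call has 1 to 5 rows; each row is the pose to reach, as a shift and turn from the pose commanded when the call began, along the tool's axes at that moment; what a row does not reach only later rows make up. A row lasts 1/10 s, in which the tool goes at most 50 mm and 8.59 degrees, less where a joint would pass 70% of its speed; a pose out of reach is approached as far as the arm can. A call with a gripper value outside its range is refused whole. The fingers move at their own pace and stop on an object; "force" is the grip in N (left out, the last holds). Time passes only in rows, so rows that repeat a pose let the fingers close. It gives the time, the measured TCP pose, the force and the opening at its end, in the units of the state.
- status.observe(): the state, without advancing time (a new reading comes with each control period).
- eyes.get_image(name): name is "scene" or "top" or "wrist"; returns a dict with "pixels" (384x512x3 uint8, red, green, blue), "range_z" (384x512 float32, m along the optical axis (not along the pixel's ray), 0 where there is no reading), "mtx" (3x3 intrinsics, pixels), "k1" (the pictures are not rectified: a ray, as slopes to the right and down, at radius r is drawn at 1 + k1 r^2 times it, then the intrinsics apply), "world_to_cam" (4x4, takes a point from world to camera coordinates); the wrist camera has in their place "T_tool_cam" (4x4, takes a point from camera to tool coordinates, whose origin is the TCP and whose axes are the flange's). Camera axes: x right, y up, looking along -z (the intrinsics and any distortion apply to the point x, -y, -z); pixel columns grow to the right and rows downward; lengths in m; the calibration is good to about 2 mm. A picture is of the moment at which its call begins: read the wrist's pose just before it.
- env.close_job(): hands the job in, once; it reports no verdict.
The state is a dict: "time_s": time; "q": joint angles; "qvel": joint speeds; "joint_efforts": joint torques, N m; "position": TCP position; "tool_rot": TCP orientation; "ft_force": force on the tool from outside, world axes, zero at the start; "wrist_torque": the same for the moment, N m; "grip_width": finger opening in m.
Only numpy, scipy, OpenCV 4.12 (cv2) and the standard library are available. Lean on these libraries where they do the work, as an engineer would, in place of code of your own. Each camera call takes 0.05 s, during which the arm holds its last target.

## Working session

There is one attempt and no reset: what is moved stays moved. The work goes in short steps, Python scripts to look and compute and a tool call to move; the robot and the scene stay as the last step left them, time stands still between calls to the robot, and variables do not carry over. Pictures are saved under pics/ and viewed, and the job is handed in when it is done.

Besides the shell and the picture viewer there is one more tool, called after "Request:" by a JSON object that holds its "api" and its "payload", one argument or row to a line. play_rows: Moves the arm, as the interface text tells. Its arguments: {"type":"object","properties":{"targets":{"type":"string"},"force":{"type":"number"}},"required":["targets"]}

```bash
mkdir -p pics; ls; cat > h.py <<'E'
import numpy as np, cv2
from rig import status, eyes, env
def grab(n):
    s=status.observe(); im=eyes.get_image(n); im['state']=s
    return im
def T_wc(im):
    # camera->world
    if 'world_to_cam' in im: return np.linalg.inv(np.array(im['world_to_cam']))
    T=np.eye(4); T[:3,:3]=np.array(im['state']['tool_rot']).reshape(3,3); T[:3,3]=im['state']['position']
    return T@np.array(im['T_tool_cam'])
def rays(im,uv):
    uv=np.asarray(uv,float).reshape(-1,2); K=np.array(im['mtx']); k=im['k1']
    d=np.stack([(uv[:,0]-K[0,2])/K[0,0],(uv[:,1]-K[1,2])/K[1,1]],1)
    s=d.copy()
    for _ in range(30): s=d/(1+k*(s**2).sum(1,keepdims=True))
    return s
def pts(im,uv):
    uv=np.asarray(uv).reshape(-1,2); s=rays(im,uv); z=im['range_z'][uv[:,1].astype(int),uv[:,0].astype(int)]
    c=np.stack([s[:,0]*z,-s[:,1]*z,-z],1); T=T_wc(im); return c@T[:3,:3].T+T[:3,3]
def plane(im,uv,h):
    s=rays(im,uv); T=T_wc(im); d=np.stack([s[:,0],-s[:,1],-np.ones(len(s))],1)@T[:3,:3].T; o=T[:3,3]
    t=(h-o[2])/d[:,2]; return o+d*t[:,None]
def proj(im,P):
    P=np.asarray(P,float).reshape(-1,3); T=np.linalg.inv(T_wc(im)); c=P@T[:3,:3].T+T[:3,3]
    s=np.stack([c[:,0],-c[:,1]],1)/(-c[:,2:3]); s=s*(1+im['k1']*(s**2).sum(1,keepdims=True)); K=np.array(im['mtx'])
    return s*[K[0,0],K[1,1]]+[K[0,2],K[1,2]]
def cloud(im):
    v,u=np.mgrid[0:384,0:512]; return pts(im,np.stack([u.ravel(),v.ravel()],1)).reshape(384,512,3)
def save(im,name,crop=None,scale=1):
    p=im['pixels'][...,::-1]
    if crop: u0,v0,u1,v1=crop; p=p[v0:v1,u0:u1]
    cv2.imwrite('pics/'+name+'.png',cv2.resize(p,None,fx=scale,fy=scale,interpolation=cv2.INTER_CUBIC))
E
python3 - <<'E'
from h import *
import pickle
for n in ['scene','top','wrist']:
    im=grab(n); save(im,n+'0',scale=1.5); pickle.dump(im,open(n+'0.pkl','wb'))
    print(n,im['k1'],im['mtx'],T_wc(im).round(3).tolist())
print(status.observe())
E
```

```text
pics
scene -0.025878422269444645 [[479.75902981   0.         255.460834  ]
 [  0.         479.75902981 195.90676746]
 [  0.           0.           1.        ]] [[-0.782, 0.315, -0.537, -0.175], [-0.622, -0.362, 0.694, 0.987], [0.024, 0.877, 0.479, 0.787], [0.0, 0.0, 0.0, 1.0]]
top -0.12944797800065952 [[395.58340089   0.         256.51084409]
 [  0.         395.58340089 188.36153699]
 [  0.           0.           1.        ]] [[0.013, 0.998, -0.064, 0.519], [-1.0, 0.013, -0.001, 0.007], [-0.001, 0.064, 0.998, 1.135], [0.0, 0.0, 0.0, 1.0]]
wrist -0.01902220701294522 [[271.18450479   0.         252.65268218]
 [  0.         271.18450479 193.73763032]
 [  0.           0.           1.        ]] [[0.774, 0.611, 0.168, 0.47], [-0.633, 0.746, 0.205, -0.297], [-0.0, -0.265, 0.964, 0.373], [0.0, 0.0, 0.0, 1.0]]
{'time_s': 0.15, 'q': array([-5.16403754e+01,  2.18308779e+01,  7.43719844e+01, -6.46526387e-04,
        8.38585882e+01, -1.23362046e+01]), 'qvel': array([ 0.01978754, -0.21693677, -0.06106302,  0.00684091, -0.01617177,
        0.05396595]), 'joint_efforts': array([ 1.51007975e-03, -4.48626208e+01, -2.31345248e+01, -1.91277009e-04,
        3.77478485e-03,  7.41598569e-06]), 'position': array([ 0.42543717, -0.34821618,  0.23088173]), 'tool_rot': array([[ 6.33436336e-01,  7.73794516e-01, -6.74394052e-04],
       [ 7.73794779e-01, -6.33435825e-01,  8.34028154e-04],
       [ 2.18181060e-04, -1.05014633e-03, -9.99999425e-01]]), 'ft_force': array([0.29651426, 0.05389391, 0.46707075]), 'wrist_torque': array([-0.02821268,  0.00718562,  0.04116487]), 'grip_width': 0.0853122184271448}
```

View pics/scene0.png

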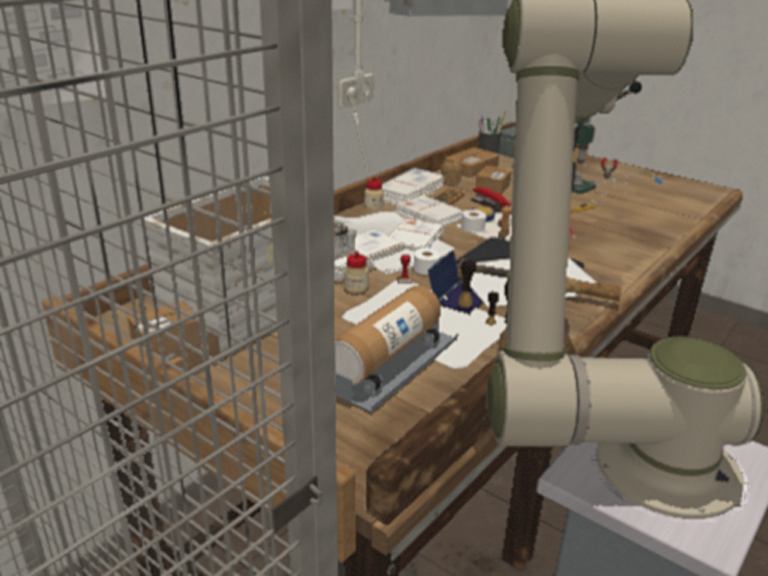

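View pics/top0.png

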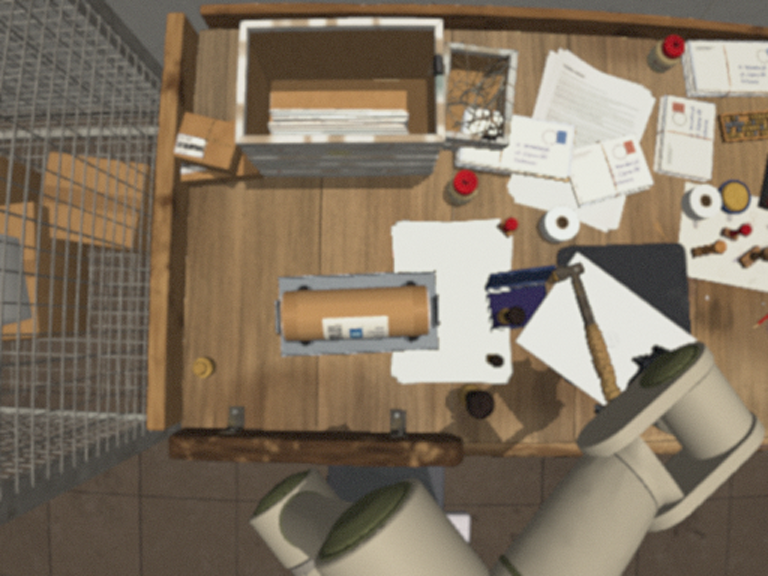

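View pics/wrist0.png

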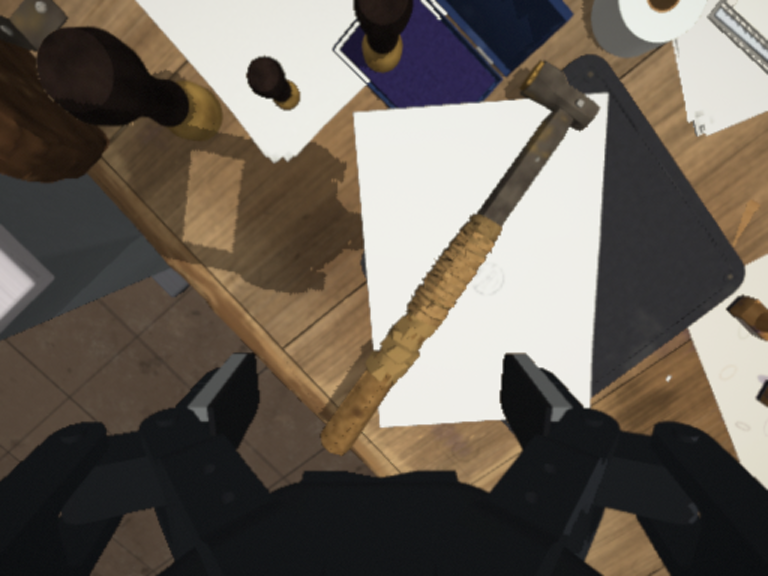

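Stamp candidates (top0, 1.5x pixels) with a dark handle and brass head: one on the blue pad (512,316), a small one on the paper (495,360) and a large one at the front edge (480,402). The red ones (510,226) and at (740,230) are bystanders. By the description it should be the middle-sized one, on the pad. I'll check this in a crop and measure the sizes.

```bash
python3 - <<'E'
from h import *
import pickle
im=pickle.load(open('top0.pkl','rb')); w=pickle.load(open('wrist0.pkl','rb'));sc=pickle.load(open('scene0.pkl','rb'))
save(im,'top_crop',(170,160,370,290),4); save(w,'wrist_crop',(0,0,300,120),2.6)
C=cloud(im)
for u,v in [(341,211),(330,240),(320,268),(340,151),(375,149),(310,124),(136,245),(340,199),(360,203)]:
    print((u,v),C[v-1:v+2,u-1:u+2].reshape(-1,3).round(3)[4], C[v-3:v+4,u-3:u+4,2].min().round(3),C[v-3:v+4,u-3:u+4,2].max().round(3))
# stamp tops heights
for lo,hi,n in [((0.3,-0.4),(0.6,-0.1),'st')]:
    pass
m=(C[...,2]>0.02)&(C[...,0]>0.2)&(C[...,0]<0.62)&(C[...,1]<-0.05)&(C[...,1]>-0.35)&(C[...,2]<0.2)
n,l,s,c=cv2.connectedComponentsWithStats(m.astype(np.uint8))
for i in range(1,n):
    if s[i,4]>25: P=C[l==i]; print(s[i],P.min(0).round(3),P.max(0).round(3),np.median(P,0).round(3))
# tube: points above z .08 in the cradle
m=(C[...,2]>0.085)&(C[...,2]<0.125)&(C[...,0]>0.3)&(C[...,0]<0.5)&(C[...,1]<0.25)&(C[...,1]>-0.02)
P=C[m];print('tube',len(P),P.min(0),P.max(0))
from scipy.optimize import least_squares
f=lambda p:np.hypot(P[:,0]-p[0]-p[2]*(P[:,1]-.12),P[:,2]-p[1])-.045
r=least_squares(f,[.42,.068,0],loss='soft_l1',f_scale=.002);print(r.x,np.abs(r.fun).mean())
E
```

```text
(341, 211) [ 0.529 -0.212  0.11 ] 0.051 0.118
(330, 240) [ 0.452 -0.189  0.083] 0.004 0.084
(320, 268) [ 0.386 -0.152  0.147] 0.145 0.153
(340, 151) [ 0.692 -0.216  0.079] -0.002 0.08
(375, 149) [ 0.711 -0.334  0.009] -0.002 0.043
(310, 124) [ 0.765 -0.135  0.077] 0.074 0.093
(136, 245) [0.427 0.342 0.043] 0.027 0.046
(340, 199) [ 0.564 -0.23   0.011] 0.005 1.135
(360, 203) [ 0.554 -0.288  0.013] 0.006 0.016
[323 178  62  18 500] [ 0.576 -0.35   0.02 ] [ 0.619 -0.178  0.093] [ 0.606 -0.263  0.044]
[279 190   8  37 252] [ 0.486 -0.071  0.028] [ 0.584 -0.05   0.117] [ 0.535 -0.059  0.107]
[289 196   5  22  67] [ 0.512 -0.092  0.03 ] [ 0.57  -0.083  0.059] [ 0.542 -0.087  0.053]
[333 204  17  14 183] [ 0.514 -0.234  0.02 ] [ 0.548 -0.204  0.118] [ 0.532 -0.216  0.112]
[326 236  10   9  68] [ 0.441 -0.205  0.029] [ 0.462 -0.182  0.084] [ 0.451 -0.192  0.077]
[307 256  23  24 387] [ 0.356 -0.178  0.02 ] [ 0.407 -0.132  0.153] [ 0.386 -0.15   0.145]
[277 289  32  22 651] [ 0.268 -0.135  0.02 ] [ 0.312 -0.051  0.11 ] [ 0.297 -0.089  0.101]
tube 842 [ 0.30004557 -0.01992744  0.08515293] [0.49994332 0.24983076 0.10831995]
[ 0.35433924  0.09928408 -0.00332674] 0.036019038323816234
```

View pics/top_crop.png

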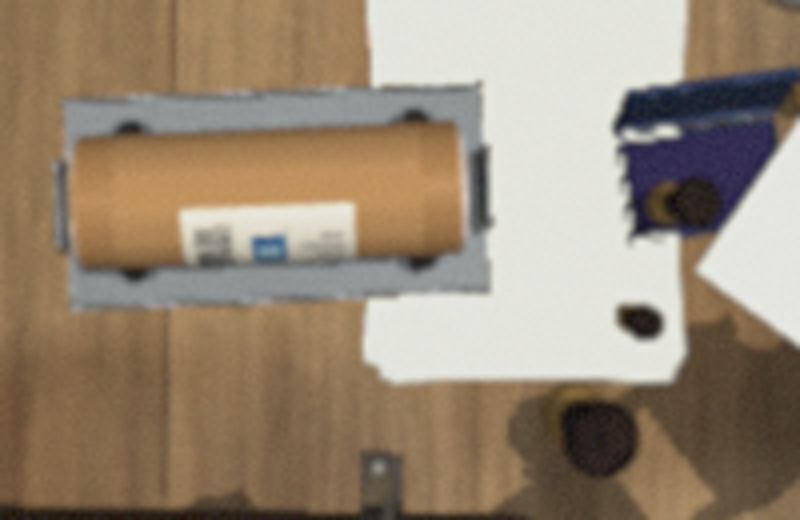

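View pics/wrist_crop.png

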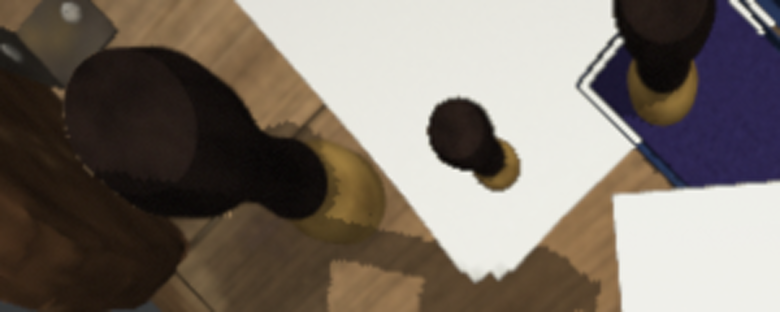

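```bash
python3 - <<'E'
from h import *
import pickle
from scipy.optimize import least_squares
im=pickle.load(open('top0.pkl','rb')); C=cloud(im)
hsv=cv2.cvtColor(im['pixels'],cv2.COLOR_RGB2HSV)
roi=(C[...,0]>.33)&(C[...,0]<.5)&(C[...,1]>-.03)&(C[...,1]<.26)
# steel base
print([ (u,v,C[v,u].round(3).tolist()) for u,v in [(240,200),(240,215),(240,222),(187,215),(290,215),(187,240),(290,187)]])
tube=(C[...,2]>.075)&(C[...,2]<.13)&(C[...,0]>.34)&(C[...,0]<.5)&(C[...,1]>-.04)&(C[...,1]<.27)
n,l,s,c=cv2.connectedComponentsWithStats(tube.astype(np.uint8)); i=1+s[1:,4].argmax(); P=C[l==i]
print(s[i],P.min(0),P.max(0))
f=lambda p:np.hypot(P[:,0]-p[0]-p[2]*(P[:,1]-.1),P[:,2]-p[1])-.045
r=least_squares(f,[.42,.068,0],loss='soft_l1',f_scale=.002);print(r.x,np.abs(r.fun).mean())
blue=(hsv[...,0]>95)&(hsv[...,0]<115)&(hsv[...,1]>100)&roi
v,u=np.nonzero(blue); print(len(u),u.mean(),v.mean(),np.median(C[blue],0))
E
```

```text
[(240, 200, [0.555, 0.051, 0.107]), (240, 215, [0.516, 0.05, 0.11]), (240, 222, [0.497, 0.051, 0.093]), (187, 215, [0.514, 0.189, 0.108]), (290, 215, [0.517, -0.085, 0.037]), (187, 240, [0.441, 0.207, -0.004]), (290, 187, [0.597, -0.087, 0.009])]
[188 221  87   6 373] [ 0.48435751 -0.03924424  0.07520716] [0.49994332 0.18831183 0.10581742]
[ 0.53132674  0.06970816 -0.05050836] 0.0009513732235599085
5 237.0 221.0 [0.49983861 0.05837715 0.10085631]
```

Request:
{"api": "play_rows", "payload": {
  "targets": "0 0 -0.08 0.3 0; 0.35 -0.28 -0.08 0.885 1;0.35 -0.28 -0.08 0.885 1;0.35 -0.28 -0.08 0.885 1;0.35 -0.28 -0.08 0.885 1",
  "force": 20
}}

```text
time_s: 0.65
position: [0.4276, -0.1535, 0.2943]
tool_rot: [[0.989, 0.148, -0.0], [0.148, -0.989, 0.0], [-0.0, -0.0, -1.0]]
ft_force: [0.7, 0.6, 0.7]
grip_width: 0.0284
```

```bash
python3 - <<'E'
from h import *
import pickle
from scipy.optimize import least_squares
im=pickle.load(open('top0.pkl','rb')); C=cloud(im)
hsv=cv2.cvtColor(im['pixels'],cv2.COLOR_RGB2HSV)
tube=(C[...,2]>.08)&(C[...,2]<.13)&(C[...,0]>.46)&(C[...,0]<.59)&(C[...,1]>-.07)&(C[...,1]<.21)
P=C[tube]
f=lambda p:np.hypot(P[:,0]-p[0]-p[2]*(P[:,1]-.06),P[:,2]-p[1])-.045
r=least_squares(f,[.53,.068,0],loss='soft_l1',f_scale=.002);print(len(P),r.x,np.abs(r.fun).mean(),P.min(0),P.max(0))
roi=(C[...,0]>.44)&(C[...,0]<.59)&(C[...,1]>-.07)&(C[...,1]<.21)
blue=(hsv[...,0]>95)&(hsv[...,0]<115)&(hsv[...,1]>130)&roi
v,u=np.nonzero(blue); p=np.median(C[blue],0); print(len(u),u.mean(),v.mean(),p)
print(status.observe()['position'])
E
```

```text
3233 [ 0.53302974  0.06840767 -0.05581177] 0.0012932242518879297 [ 0.48435751 -0.06982121  0.08003659] [0.58365164 0.19282918 0.11800051]
4 237.0 220.0 [0.5024833  0.05834273 0.10297207]
[ 0.42757977 -0.15345779  0.29429501]
```

Request:
{"api": "play_rows", "payload": {
  "targets": "0.045 -0.22 -0.03 0.149 1;0.045 -0.22 -0.03 0.149 1;0.045 -0.22 -0.03 0.149 1;0.045 -0.22 -0.03 0.149 1;0.045 -0.22 -0.03 0.149 1"
}}

```text
time_s: 1.15
position: [0.4381, 0.0717, 0.3248]
tool_rot: [[1.0, 0.008, 0.0], [0.008, -1.0, 0.0], [0.0, -0.0, -1.0]]
ft_force: [-0.4, -0.3, -0.2]
grip_width: 0.0002
```

```bash
python3 - <<'E'
from h import *
import pickle
im=grab('wrist'); pickle.dump(im,open('w1.pkl','wb')); save(im,'w1',scale=1.5)
print(im['state']['position'],im['state']['tool_rot'])
t=grab('top'); pickle.dump(t,open('t1.pkl','wb')); save(t,'t1',(290,150,430,290),4)
E
```

```text
[0.43806797 0.07171715 0.32475182] [[ 9.99970393e-01  7.68198414e-03  4.46499445e-04]
 [ 7.68183076e-03 -9.99970435e-01  3.44232915e-04]
 [ 4.49130636e-04 -3.40792790e-04 -9.99999841e-01]]
```

View pics/w1.png

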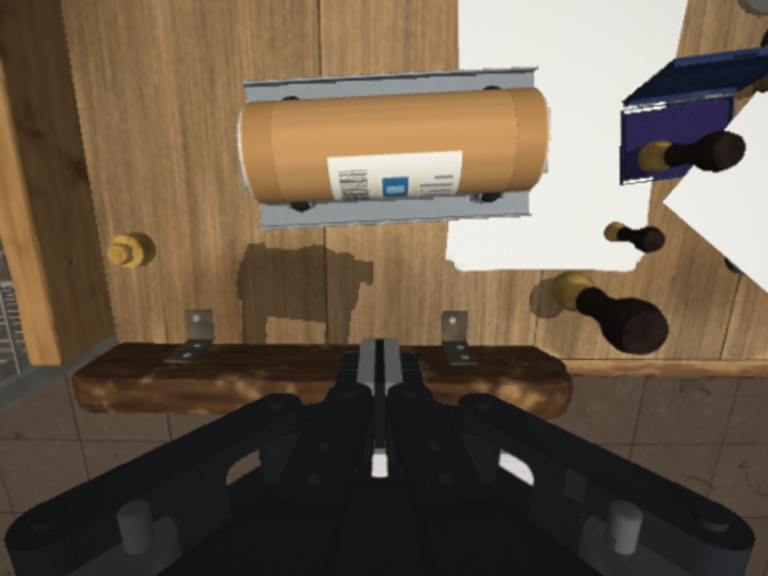

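View pics/t1.png

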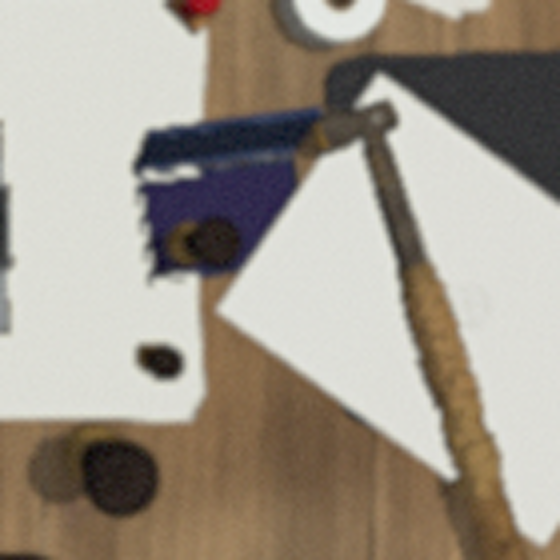

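```bash
python3 - <<'E'
from h import *
import pickle
from scipy.optimize import least_squares
im=pickle.load(open('w1.pkl','rb')); C=cloud(im)
hsv=cv2.cvtColor(im['pixels'],cv2.COLOR_RGB2HSV)
tube=(C[...,2]>.078)&(C[...,2]<.13)&(C[...,0]>.46)&(C[...,0]<.59)&(C[...,1]>-.1)&(C[...,1]<.23)
P=C[tube]
f=lambda p:np.hypot(P[:,0]-p[0]-p[2]*(P[:,1]-.06),P[:,2]-p[1]-p[3]*(P[:,1]-.06))-.045
r=least_squares(f,[.53,.068,0,0],loss='soft_l1',f_scale=.002);print(len(P),r.x,np.abs(r.fun).mean(),np.percentile(P,[.5,99.5],axis=0))
p=r.x; a=p[2]
roi=(C[...,0]>.44)&(C[...,0]<.59)&(C[...,1]>-.07)&(C[...,1]<.21)
def angs(Q):
    ax=p[0]+p[2]*(Q[:,1]-.06); return np.arctan2(-(Q[:,0]-ax),Q[:,2]-p[1])
blue=(hsv[...,0]>95)&(hsv[...,0]<115)&(hsv[...,1]>120)&roi&(C[...,2]>.05)
Q=C[blue];print(len(Q),Q.mean(0),np.percentile(angs(Q),[2,50,98]),np.percentile(Q[:,1],[2,98]))
wh=(hsv[...,1]<60)&(hsv[...,2]>140)&roi&(C[...,2]>.06)
Q=C[wh];Q=Q[(Q[:,1]<.14)&(Q[:,1]>-.02)];print(len(Q),np.percentile(angs(Q),[2,98]),np.percentile(Q[:,1],[1,99]))
# y of tube ends
g=C[180//1*0+95,:]; 
E
```

```text
13688 [ 0.53576455  0.06799661 -0.05481633 -0.00194984] 0.0005844243042789205 [[ 0.48964538 -0.0682261   0.0794593 ]
 [ 0.58190916  0.18691653  0.11443137]]
127 [0.50228748 0.05845546 0.12385546] [0.07064064 0.76944907 1.2202663 ] [0.04734479 0.07158301]
2099 [0.07064064 1.09069937] [0.00325619 0.1129511 ]
```

```bash
python3 - <<'E'
from h import *
import pickle
im=pickle.load(open('w1.pkl','rb'))
hsv=cv2.cvtColor(im['pixels'],cv2.COLOR_RGB2HSV)
save(im,'w1lab',(150,40,380,160),3.4)
p=[.5358,.068,-.0548]
def cyl(uv):
    s=rays(im,uv); T=T_wc(im); d=np.stack([s[:,0],-s[:,1],-np.ones(len(s))],1)@T[:3,:3].T; o=T[:3,3]
    ax=np.array([p[2],1,0]);ax/=np.linalg.norm(ax); ex=np.cross(ax,[0,0,1]); c0=np.array([p[0],.06,p[1]])
    dx,dz=d@ex,d[:,2]; ox,oz=(o-c0)@ex,(o-c0)[2]
    A=dx**2+dz**2;B=ox*dx+oz*dz;Cc=ox**2+oz**2-.045**2; D=B*B-A*Cc; t=(-B-np.sqrt(np.maximum(D,0)))/A
    X=o+d*t[:,None]; return np.where(D>0,np.degrees(np.arctan2(-(X-c0)@ex,(X-c0)[:,2])),np.nan),(X-c0)@ax,X
hsvr=hsv
blue=((hsv[...,0]>95)&(hsv[...,0]<115)&(hsv[...,1]>120)); blue[:90]=0;blue[140:]=0;blue[:,:220]=0;blue[:,310:]=0
n,l,s,c=cv2.connectedComponentsWithStats(blue.astype(np.uint8)); i=1+s[1:,4].argmax();print(s[i],c[i])
v,u=np.nonzero(l==i);a,y,X=cyl(np.stack([u,v],1));print('blue',np.nanmin(a),np.nanmax(a),y.min(),y.max(),np.median(y))
# white upper edge
for uu in range(225,306,16):
    col=hsv[:,uu]; 
    for vv in range(92,130):
        if col[vv,1]<90: break
    a,y,X=cyl([[uu,vv-.5]]);print(uu,vv,a,y)
for vv in (112,120):
    row=np.nonzero((hsv[vv,:,1]<90)&(np.arange(512)>200)&(np.arange(512)<330))[0];a,y,X=cyl([[row.min()-.5,vv],[row.max()+.5,vv]]);print(row.min(),row.max(),y,X)
# tube ends
br=(hsv[...,0]>8)&(hsv[...,0]<20)&(hsv[...,1]>100)
print([ (vv,np.nonzero(hsv[vv,150:175,1]>110)[0][:3]+150) for vv in (75,85,95)])
E
```

```text
[256 119  16  12 119] [263.14285714 123.35294118]
blue 38.2134937250408 73.54586128199372 -0.011141561398582406 0.008944143278035114 -0.0005033947460592631
225 104 [9.41287876] [0.04643757]
241 103 [9.11398477] [0.02645337]
257 103 [10.31186657] [0.00655914]
273 102 [9.97468769] [-0.01337489]
289 101 [9.61976988] [-0.03327983]
305 100 [9.24698515] [-0.05316302]
219 307 [ 0.05565686 -0.05736608] [[0.51574387 0.11464129 0.10965053]
 [0.51674532 0.00150365 0.10712753]]
220 306 [ 0.05580528 -0.05759067] [[0.50594047 0.1142527  0.10411484]
 [0.50686612 0.00073735 0.09950323]]
[(75, array([150, 151, 152])), (85, array([150, 151, 152])), (95, array([150, 151, 152]))]
```

View pics/w1lab.png

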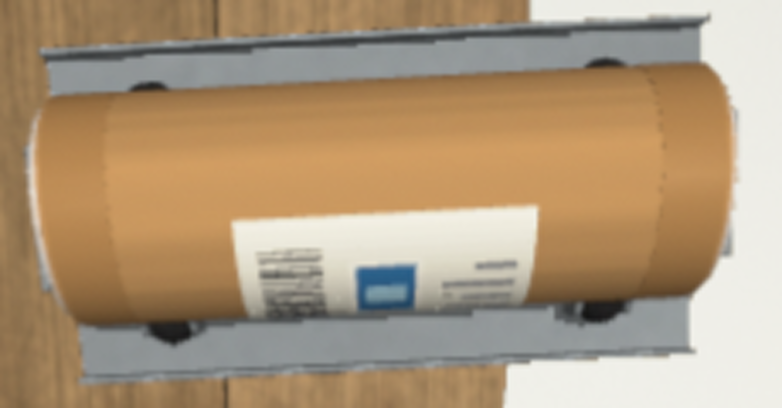

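Request:
{"api": "play_rows", "payload": {
  "targets": "0.04 0.04 0.03 -0.047 1;0.081 0.0946 0.08 -0.047 1;0.081 0.0946 0.13 -0.047 1;0.081 0.0946 0.17 -0.047 1;0.081 0.0946 0.185 -0.047 1"
}}

```text
time_s: 1.75
position: [0.5198, -0.0269, 0.1364]
tool_rot: [[0.999, 0.051, -0.002], [0.051, -0.999, 0.0], [-0.002, -0.0, -1.0]]
ft_force: [1.4, -0.6, 0.0]
grip_width: 0.0002
```

Request:
{"api": "play_rows", "payload": {
  "targets": "0 0 0.007 0 1;0 0 0.012 0 1;0 0 0.014 0 1"
}}

```text
time_s: 2.05
position: [0.5207, -0.0254, 0.1267]
tool_rot: [[0.999, 0.053, 0.002], [0.053, -0.999, -0.001], [0.002, 0.001, -1.0]]
ft_force: [0.4, 0.2, 0.9]
grip_width: -0.0
```

Request:
{"api": "play_rows", "payload": {
  "targets": "0 0 0.002 0 1;0 0 0.004 0 1;0 0 0.006 0 1;0 0 0.008 0 1;0 0 0.009 0 1"
}}

```text
time_s: 2.55
position: [0.5201, -0.0252, 0.1163]
tool_rot: [[0.999, 0.053, 0.0], [0.053, -0.999, -0.0], [0.0, 0.0, -1.0]]
ft_force: [-0.1, -0.7, 0.4]
grip_width: -0.0001
```

Request:
{"api": "play_rows", "payload": {
  "targets": "0 0 0.001 0 1;0 0 0.002 0 1;0 0 0.003 0 1"
}}

```text
time_s: 2.85
position: [0.5202, -0.0252, 0.1132]
tool_rot: [[0.999, 0.053, -0.0], [0.053, -0.999, 0.0], [-0.0, -0.0, -1.0]]
ft_force: [0.4, -0.6, 0.4]
grip_width: -0.0001
```

Request:
{"api": "play_rows", "payload": {
  "targets": "0 0 0.0007 0 1;0 0 0.0014 0 1;0 0 0.002 0 1"
}}

```text
time_s: 3.15
position: [0.5203, -0.0253, 0.1115]
tool_rot: [[0.999, 0.053, 0.0], [0.053, -0.999, -0.0], [0.0, 0.0, -1.0]]
ft_force: [-1.8, -0.0, 5.4]
grip_width: -0.0002
```

Request:
{"api": "play_rows", "payload": {
  "targets": "0 0 0.0007 0 1;0 0 0.001 0 1"
}}

```text
time_s: 3.35
position: [0.5204, -0.0253, 0.1112]
tool_rot: [[0.999, 0.053, 0.001], [0.053, -0.999, -0.001], [0.001, 0.001, -1.0]]
ft_force: [-2.8, 0.2, 11.4]
grip_width: 0.0001
```

Request:
{"api": "play_rows", "payload": {
  "targets": "0.001 0 -0.0001 0 1;0.002 0 -0.0002 0 1;0.003 0 -0.0003 0 1;0.004 0 -0.0004 0 1;0.005 0 -0.0005 0 1"
}}

```text
time_s: 3.85
position: [0.5248, -0.0251, 0.112]
tool_rot: [[0.999, 0.053, -0.0], [0.053, -0.999, -0.001], [-0.0, 0.001, -1.0]]
ft_force: [-6.9, 0.3, 14.2]
grip_width: -0.0001
```

Request:
{"api": "play_rows", "payload": {
  "targets": "0.001 0 -0.0001 0 1;0.002 0 -0.0002 0 1;0.003 0 -0.0002 0 1;0.004 0 -0.0002 0 1;0.005 0 -0.0002 0 1"
}}

```text
time_s: 4.35
position: [0.5303, -0.0248, 0.1125]
tool_rot: [[0.999, 0.053, 0.002], [0.053, -0.999, -0.001], [0.002, 0.001, -1.0]]
ft_force: [-5.2, 0.7, 15.2]
grip_width: -0.0002
```

Request:
{"api": "play_rows", "payload": {
  "targets": "0.0011 0 -0.0001 0 1;0.0022 0 -0.0001 0 1;0.0033 0 -0.0001 0 1;0.0044 0 -0.0001 0 1;0.0055 0 -0.0001 0 1"
}}

```text
time_s: 4.85
position: [0.536, -0.0245, 0.1127]
tool_rot: [[0.999, 0.053, 0.002], [0.053, -0.999, -0.001], [0.002, 0.001, -1.0]]
ft_force: [-4.9, 0.3, 13.7]
grip_width: 0.0
```

Request:
{"api": "play_rows", "payload": {
  "targets": "0.0011 0 0 0 1;0.0022 0 0 0 1;0.0033 0 0 0 1;0.0044 0 0 0 1;0.0055 0 0 0 1"
}}

```text
time_s: 5.35
position: [0.5415, -0.0242, 0.1127]
tool_rot: [[0.999, 0.053, 0.002], [0.053, -0.999, -0.001], [0.002, 0.001, -1.0]]
ft_force: [-2.7, 1.2, 14.6]
grip_width: -0.0001
```

Request:
{"api": "play_rows", "payload": {
  "targets": "0.0011 0 0 0 1;0.0022 0 0 0 1;0.0033 0 0 0 1;0.0044 0 0 0 1;0.0055 0 0 0 1"
}}

```text
time_s: 5.85
position: [0.547, -0.0239, 0.1126]
tool_rot: [[0.999, 0.053, 0.002], [0.053, -0.999, -0.001], [0.002, 0.001, -1.0]]
ft_force: [-3.7, -0.2, 12.8]
grip_width: 0.0
```

Request:
{"api": "play_rows", "payload": {
  "targets": "0.0011 0 0 0 1;0.0022 0 0.0001 0 1;0.0033 0 0.0002 0 1;0.0044 0 0.0003 0 1;0.0055 0 0.0004 0 1"
}}

```text
time_s: 6.35
position: [0.5526, -0.0236, 0.1121]
tool_rot: [[0.999, 0.053, 0.002], [0.053, -0.999, -0.001], [0.002, 0.001, -1.0]]
ft_force: [-2.2, 0.4, 10.8]
grip_width: 0.0001
```

Request:
{"api": "play_rows", "payload": {
  "targets": "0.0011 0 0.0001 0 1;0.0022 0 0.0003 0 1;0.0033 0 0.0006 0 1;0.0044 0 0.0009 0 1;0.0055 0 0.0012 0 1"
}}

```text
time_s: 6.85
position: [0.5584, -0.0233, 0.1109]
tool_rot: [[0.999, 0.053, 0.003], [0.053, -0.999, -0.0], [0.003, 0.001, -1.0]]
ft_force: [-1.0, 0.7, 10.2]
grip_width: 0.0005
```

```bash
python3 - <<'E'
from h import *
import pickle
im=grab('wrist'); pickle.dump(im,open('w2.pkl','wb')); save(im,'w2',scale=1.5); print(im['state']['ft_force'])
E
```

```text
[-1.01692728  0.65052995 10.15290902]
```

View pics/w2.png

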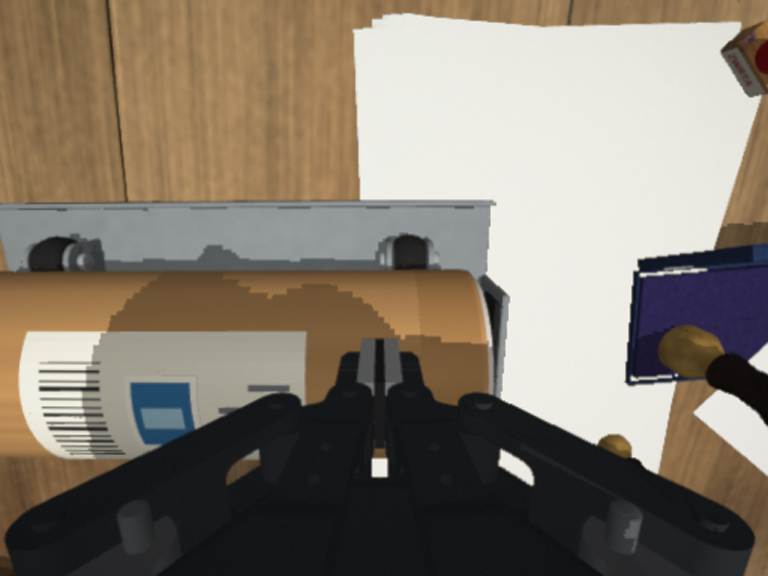

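```bash
cat > cyl.py <<'E'
from h import *
def cyl(im,uv,p):
    s=rays(im,uv); T=T_wc(im); d=np.stack([s[:,0],-s[:,1],-np.ones(len(s))],1)@T[:3,:3].T; o=T[:3,3]
    ax=np.array([p[2],1,0]);ax/=np.linalg.norm(ax); ex=np.cross(ax,[0,0,1]); c0=np.array([p[0],.06,p[1]])
    dx,dz=d@ex,d[:,2]; ox,oz=(o-c0)@ex,(o-c0)[2]
    A=dx**2+dz**2;B=ox*dx+oz*dz;Cc=ox**2+oz**2-.045**2; D=B*B-A*Cc; t=(-B-np.sqrt(np.maximum(D,0)))/A
    X=o+d*t[:,None]; return np.where(D>0,np.degrees(np.arctan2(-(X-c0)@ex,(X-c0)[:,2])),np.nan),(X-c0)@ax,X
E
python3 - <<'E'
from cyl import *
import pickle
from scipy.optimize import least_squares
im=pickle.load(open('w2.pkl','rb'));C=cloud(im); hsv=cv2.cvtColor(im['pixels'],cv2.COLOR_RGB2HSV)
P=C[(C[...,2]>.08)&(C[...,2]<.12)&(C[...,0]>.49)&(C[...,0]<.59)&(C[...,1]>.015)&(C[...,1]<.15)]
f=lambda p:np.hypot(P[:,0]-p[0]-p[2]*(P[:,1]-.06),P[:,2]-p[1])-.045
r=least_squares(f,[.535,.068,-.055],loss='soft_l1',f_scale=.001);print(len(P),r.x,np.abs(r.fun).mean())
for p in ([.5358,.068,-.0548],r.x):
    for uu in (40,90,150,190):
        vs=np.nonzero((hsv[200:240,uu,1]<90))[0]; a,y,X=cyl(im,[[uu,200+vs[0]-.5]],p); print(uu,a,y)
    blue=((hsv[...,0]>95)&(hsv[...,0]<115)&(hsv[...,1]>100)); blue[:240]=0;blue[300:]=0;blue[:,:70]=0;blue[:,140:]=0
    v,u=np.nonzero(blue);a,y,X=cyl(im,np.stack([u,v],1),p);print('blue',np.nanpercentile(a,[1,99]),np.percentile(y,[1,99]),np.median(X,0))
E
```

```text
19696 [ 0.53562081  0.06848553 -0.05565652] 0.0005102294964026749
40 [-40.10518531] [0.04236981]
90 [-40.12083205] [0.01188602]
150 [-40.10005616] [-0.02419814]
190 [-40.06345066] [-0.04805534]
blue [-13.57255753  22.6716676 ] [-0.01103829  0.01118163] [0.5385188  0.06077714 0.11234954]
40 [-40.60963327] [0.04214187]
90 [-40.59241053] [0.01169353]
150 [-40.53269559] [-0.02434003]
190 [-40.47034967] [-0.04815853]
blue [-14.07555394  21.63349855] [-0.011272    0.01077685] [0.53880862 0.06051153 0.11279896]
```

Request:
{"api": "play_rows", "payload": {
  "targets": "0.001 0 0.0003 0 1;0.002 0 0.0006 0 1;0.0024 0 0.0007 0 1;0.0024 0 0.0007 0 1"
}}

```text
time_s: 7.3
position: [0.5609, -0.0231, 0.1101]
tool_rot: [[0.999, 0.053, 0.003], [0.053, -0.999, -0.0], [0.003, 0.001, -1.0]]
ft_force: [0.3, 1.6, 10.3]
grip_width: -0.0003
```

```bash
python3 - <<'E'
from cyl import *
import pickle
im=grab('wrist');pickle.dump(im,open('w3.pkl','wb')); save(im,'w3',(0,180,240,330),3.3); hsv=cv2.cvtColor(im['pixels'],cv2.COLOR_RGB2HSV)
p=[.5357,.0682,-.055]
for uu in (40,50,60,75,90,150,190):
    vs=np.nonzero((hsv[200:240,uu,1]<90))[0]; a,y,X=cyl(im,[[uu,200+vs[0]-.5]],p)
    vb=290+np.nonzero((hsv[290:320,uu,1]<90))[0]
    print(uu,200+vs[0],a,y, vb.max() if len(vb) else None, cyl(im,[[uu,vb.max()+.5]],p)[0] if len(vb) else None)
E
```

```text
40 220 [-44.79931152] [0.04347135] 308 [45.12166722]
50 220 [-44.80259465] [0.03728213] 309 [nan]
60 220 [-44.80460405] [0.03111301] 309 [nan]
75 221 [-43.97055257] [0.02168644] 319 [nan]
90 220 [-44.80318805] [0.01271454] 319 [nan]
150 220 [-44.76828027] [-0.0236905] 319 [nan]
190 220 [-44.72222779] [-0.04775773] 319 [nan]
```

View pics/w3.png

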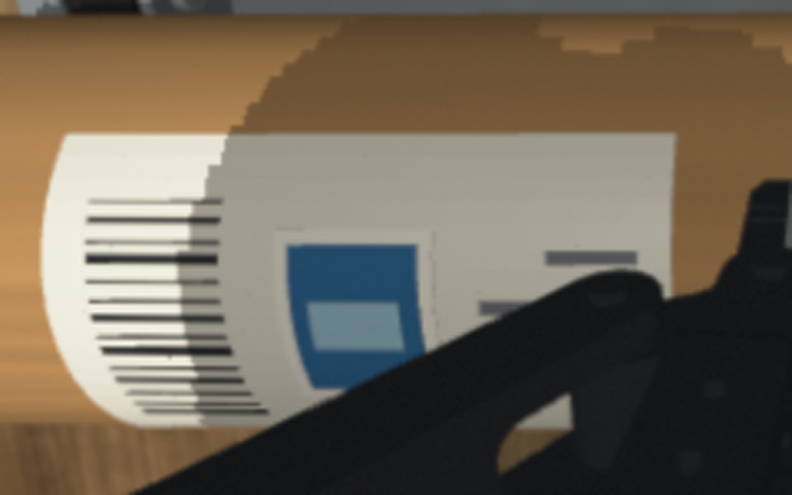

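Request:
{"api": "play_rows", "payload": {
  "targets": "0 0 -0.002 0 1;0 0 -0.008 0 1;-0.03 -0.03 -0.05 0 1;-0.07 -0.06 -0.1 0 1;-0.1 -0.083 -0.13 0 1"
}}

```text
time_s: 7.85
position: [0.4724, 0.0428, 0.2213]
tool_rot: [[0.999, 0.052, -0.0], [0.052, -0.999, 0.0], [-0.0, -0.0, -1.0]]
ft_force: [1.2, 0.9, 1.7]
grip_width: 0.0002
```

Request:
{"api": "play_rows", "payload": {
  "targets": "0 0 0 0 1;0 0 0 0 0"
}}

```text
time_s: 8.05
position: [0.4734, 0.0425, 0.2207]
tool_rot: [[0.999, 0.053, 0.002], [0.053, -0.999, -0.0], [0.002, 0.0, -1.0]]
ft_force: [0.2, -1.3, 0.2]
grip_width: 0.0131
```

```bash
cat > lab.py <<'E'
from cyl import *
import pickle,sys
from scipy.optimize import least_squares
im=grab('wrist');pickle.dump(im,open(sys.argv[1]+'.pkl','wb')); save(im,sys.argv[1],scale=1.5); hsv=cv2.cvtColor(im['pixels'],cv2.COLOR_RGB2HSV)
C=cloud(im)
P=C[(C[...,2]>.08)&(C[...,2]<.12)&(C[...,0]>.48)&(C[...,0]<.59)&(C[...,1]>-.06)&(C[...,1]<.18)]
f=lambda p:np.hypot(P[:,0]-p[0]-p[2]*(P[:,1]-.06),P[:,2]-p[1])-.045
r=least_squares(f,[.535,.068,-.055],loss='soft_l1',f_scale=.001);print(len(P),r.x,np.abs(r.fun).mean(),status.observe()['position'])
p=r.x
c=proj(im,[[p[0],.06,.113]])[0];print('proj',c)
for yy in (-.045,-.03,.03,.045):
    # sample saturation around angle
    an=np.radians(np.arange(-65,65,.25)); ax=np.array([p[2],1,0]);ax/=np.linalg.norm(ax);ex=np.cross(ax,[0,0,1])
    X=np.array([p[0],.06,p[1]])+yy*ax+.045*(-np.sin(an)[:,None]*ex+np.cos(an)[:,None]*[0,0,1])
    uv=proj(im,X).astype(np.float32); sat=cv2.remap(hsv[...,1].astype(np.float32),uv[:,:1],uv[:,1:],cv2.INTER_LINEAR).ravel()
    w=np.nonzero(sat<80)[0]; print(yy,np.degrees(an[w[0]]),np.degrees(an[w[-1]]))
blue=((hsv[...,0]>95)&(hsv[...,0]<115)&(hsv[...,1]>100)); n,l,s,cc=cv2.connectedComponentsWithStats(blue.astype(np.uint8))
i=min((k for k in range(1,n) if s[k,4]>60),key=lambda k:np.hypot(*(cc[k]-c)));v,u=np.nonzero(l==i);a,y,X=cyl(im,np.stack([u,v],1),p);print('blue',s[i],np.nanpercentile(a,[1,99]),np.percentile(y,[1,99]),X.mean(0))
wh=(hsv[...,1]<70)&(np.abs(C[...,2]-.1)<.02)&(C[...,0]>.49)&(C[...,0]<.58)&(C[...,1]>-.02)&(C[...,1]<.14)
v,u=np.nonzero(wh);a,y,X=cyl(im,np.stack([u,v],1),p);print('white',np.nanpercentile(a,[.5,99.5]),np.nanpercentile(y,[.5,99.5]))
E
python3 lab.py w4
```

```text
22661 [ 0.53595901  0.06818358 -0.05557206] 0.0005726778602279485 [0.47359637 0.04208662 0.21971053]
proj [235.74627047 125.8182778 ]
-0.045 -45.0 45.0
-0.03 -44.5 45.0
0.03 -44.75 45.0
0.045 -44.75 45.0
blue [224 110  25  32 589] [-17.6979687   17.55752487] [-0.01102978  0.01043425] [0.53646945 0.05972027 0.1122294 ]
white [-43.16325724  44.51884449] [-0.05606046  0.05529285]
```

View pics/w4.png

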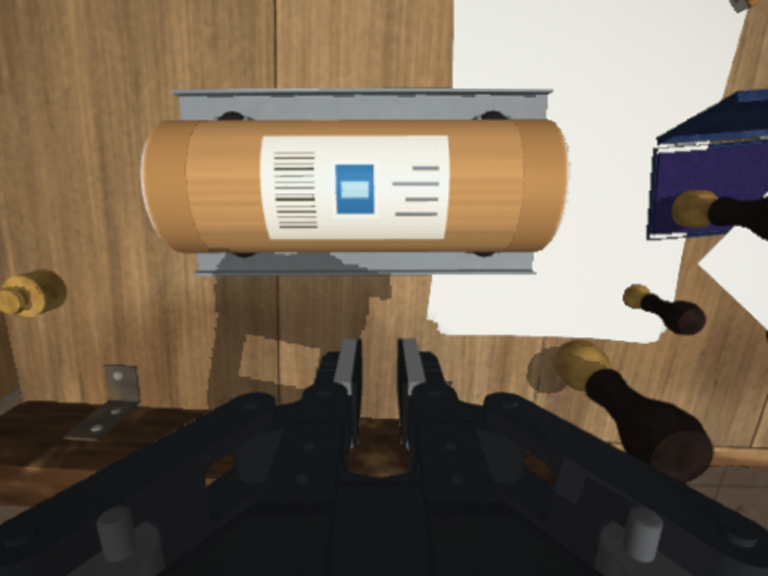

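Request:
{"api": "play_rows", "payload": {
  "targets": "-0.028 0.257 -0.04 0 0;-0.028 0.257 -0.04 0 0;-0.028 0.257 -0.04 0 0;-0.028 0.257 -0.04 0 0;-0.028 0.257 -0.04 0 0"
}}

```text
time_s: 8.6
position: [0.4593, -0.2073, 0.257]
tool_rot: [[0.999, 0.052, -0.002], [0.052, -0.999, 0.002], [-0.002, -0.002, -1.0]]
ft_force: [0.8, 1.5, 0.6]
grip_width: 0.0852
```

Request:
{"api": "play_rows", "payload": {
  "targets": "0 0.01 0 0 0;0 0.01 0 0 0;0 0.01 0 0 0"
}}

```text
time_s: 8.9
position: [0.4602, -0.2138, 0.2571]
tool_rot: [[0.999, 0.053, -0.002], [0.053, -0.999, 0.002], [-0.002, -0.002, -1.0]]
ft_force: [-0.1, -0.2, -0.2]
grip_width: 0.0855
```

```bash
python3 - <<'E'
from h import *
import pickle
im=grab('wrist');pickle.dump(im,open('w5.pkl','wb')); save(im,'w5',scale=1.5); print(im['state']['position'])
im=grab('top');pickle.dump(im,open('t5.pkl','wb')); save(im,'t5',(170,150,390,290),3.6)
E
```

```text
[ 0.46019589 -0.21375566  0.25709323]
```

View pics/w5.png

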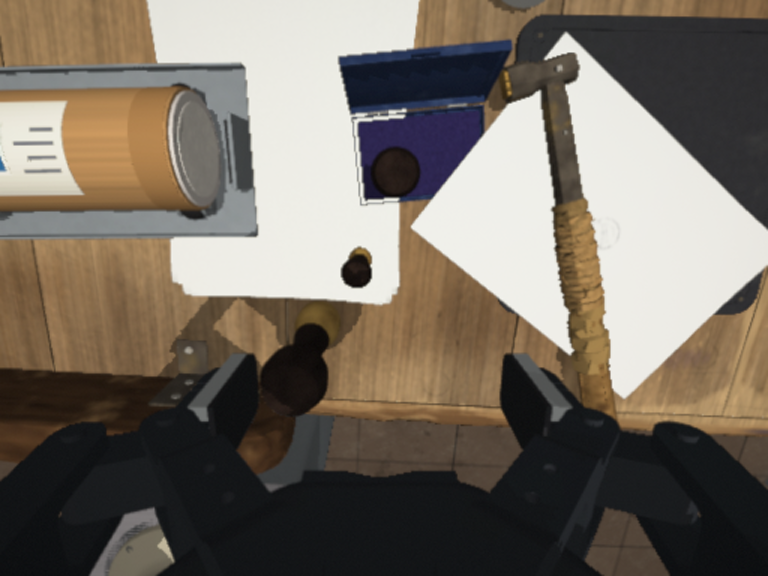

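View pics/t5.png

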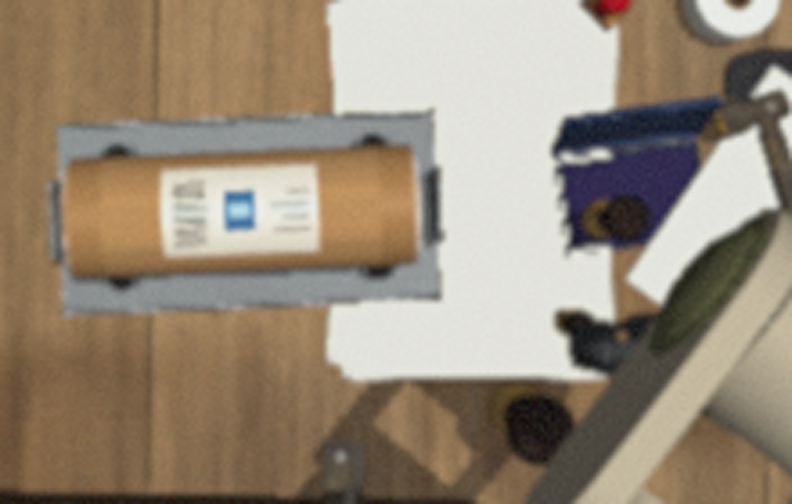

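```bash
python3 - <<'E'
from h import *
import pickle
im=pickle.load(open('w5.pkl','rb'));C=cloud(im);hsv=cv2.cvtColor(im['pixels'],cv2.COLOR_RGB2HSV)
m=(C[...,2]>.09)&(C[...,2]<.125)&(C[...,0]>.49)&(C[...,0]<.57)&(C[...,1]>-.26)&(C[...,1]<-.17)
v,u=np.nonzero(m);c=(u.mean(),v.mean());print('px',len(u),c,u.min(),u.max(),v.min(),v.max(),C[m][:,2].max())
print('stamp top wrist',plane(im,[c],.112),np.median(C[m],0))
t=pickle.load(open('t5.pkl','rb'));C2=cloud(t)
m=(C2[...,2]>.1)&(C2[...,2]<.125)&(C2[...,0]>.49)&(C2[...,0]<.57)&(C2[...,1]>-.26)&(C2[...,1]<-.17)
v,u=np.nonzero(m);c2=(u.mean(),v.mean());print('top',len(u),c2,plane(t,[c2],.112))
for q in [(362,204),(352,115),(484,108),(345,110),(508,97),(360,120),(480,115),(367,200),(440,196)]: print(q,plane(im,[np.array(q)/1.5],.011).round(4))
pur=(hsv[...,0]>115)&(hsv[...,0]<140)&(hsv[...,1]>80)&(np.abs(C[...,0]-.54)<.07)&(C[...,1]<-.15)
n,l,s,cc=cv2.connectedComponentsWithStats(pur.astype(np.uint8));i=1+s[1:,4].argmax();print(s[i],cc[i])
v,u=np.nonzero(l==i);X=plane(im,np.stack([u,v],1),.011)
for th in np.radians([2,4,5,6,8]):
    e=np.array([np.cos(th),np.sin(th)]);g=np.array([-np.sin(th),np.cos(th)]);print(np.degrees(th),np.percentile(X[:,:2]@e,[.5,99.5]),np.percentile(X[:,:2]@g,[.5,99.5]))
save(im,'w5pad',(220,20,400,150),4.4)
hs2=cv2.cvtColor(t['pixels'],cv2.COLOR_RGB2HSV)
bl=(hs2[...,0]>95)&(hs2[...,0]<115)&(hs2[...,1]>110)&(np.abs(C2[...,0]-.535)<.03)&(np.abs(C2[...,1]-.06)<.03)
v,u=np.nonzero(bl);print('blue top',len(u),plane(t,[(u.mean(),v.mean())],.1125))
E
```

```text
px 900 (np.float64(263.06555555555553), np.float64(114.1288888888889)) 247 279 97 131 0.11754982205179643
stamp top wrist [[ 0.53441737 -0.22114947  0.112     ]] [ 0.53433757 -0.2211903   0.11324497]
top 131 (np.float64(343.51908396946567), np.float64(210.2824427480916)) [[ 0.53107851 -0.21843554  0.112     ]]
(362, 204) [[ 0.5051 -0.1961  0.011 ]]
(352, 115) [[ 0.5822 -0.1839  0.011 ]]
(484, 108) [[ 0.5943 -0.3003  0.011 ]]
(345, 110) [[ 0.586  -0.1776  0.011 ]]
(508, 97) [[ 0.6045 -0.3204  0.011 ]]
(360, 120) [[ 0.5784 -0.1912  0.011 ]]
(480, 115) [[ 0.5884 -0.2975  0.011 ]]
(367, 200) [[ 0.509  -0.2006  0.011 ]]
(440, 196) [[ 0.5163 -0.2683  0.011 ]]
[ 239   74   81   58 2744] [280.35860058  96.92674927]
2.0 [0.50629916 0.57962707] [-0.31662981 -0.21130888]
4.0 [0.49757005 0.56865812] [-0.33648412 -0.230609  ]
5.0 [0.49270695 0.56317291] [-0.34630118 -0.24014108]
6.000000000000001 [0.48797511 0.55745678] [-0.35601276 -0.24957733]
8.0 [0.47742559 0.54570297] [-0.37477295 -0.26797294]
blue top 28 [[0.53376486 0.06029912 0.1125    ]]
```

View pics/w5pad.png

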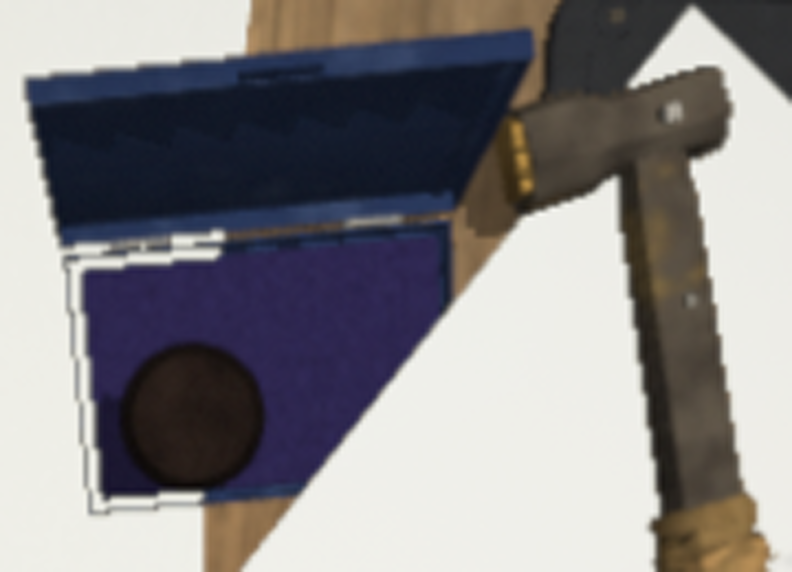

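Request:
{"api": "play_rows", "payload": {
  "targets": "0.05 0.007 0 -0.044 0;0.0726 0.0101 0.03 -0.044 0;0.0726 0.0101 0.08 -0.044 0;0.0726 0.0101 0.11 -0.044 0;0.0726 0.0101 0.115 -0.044 0"
}}

```text
time_s: 9.5
position: [0.5321, -0.2183, 0.1398]
tool_rot: [[0.995, 0.099, -0.006], [0.099, -0.995, 0.004], [-0.006, -0.005, -1.0]]
ft_force: [-0.6, 0.5, 0.2]
grip_width: 0.0857
```

```bash
python3 - <<'E'
from h import *
im=grab('wrist'); save(im,'w6',scale=1.5); print(im['state']['position'])
E
```

```text
[ 0.53211015 -0.21825683  0.13980105]
```

View pics/w6.png

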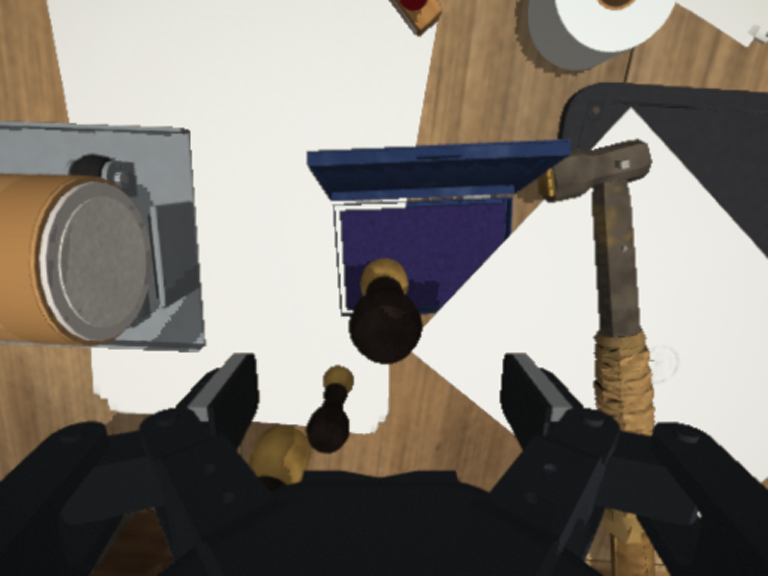

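Request:
{"api": "play_rows", "payload": {
  "targets": "0 0 0.035 0 0;0 0 0.06 0 0;0 0 0.075 0 0;0 0 0.08 0 0;0 0 0.08 0 0"
}}

```text
time_s: 10.05
position: [0.534, -0.2207, 0.0646]
tool_rot: [[0.995, 0.097, 0.002], [0.097, -0.995, -0.001], [0.001, 0.001, -1.0]]
ft_force: [0.3, 0.4, 0.5]
grip_width: 0.0854
```

Request:
{"api": "play_rows", "payload": {
  "targets": "0 0 0 0 0.3;0 0 0 0 0.5;0 0 0 0 0.6;0 0 0 0 0.65;0 0 0 0 0.7",
  "force": 20
}}

```text
time_s: 10.55
position: [0.5336, -0.2209, 0.064]
tool_rot: [[0.995, 0.097, 0.001], [0.097, -0.995, -0.001], [0.001, 0.001, -1.0]]
ft_force: [0.1, -0.1, 5.3]
grip_width: 0.0328
```

Request:
{"api": "play_rows", "payload": {
  "targets": "0 0 0 0 0.7;0 0 0 0 0.7"
}}

```text
time_s: 10.75
position: [0.5336, -0.2209, 0.064]
tool_rot: [[0.995, 0.097, 0.001], [0.097, -0.995, -0.001], [0.001, 0.001, -1.0]]
ft_force: [-0.3, 0.7, 6.4]
grip_width: 0.033
```

```bash
python3 - <<'E'
from h import *
im=grab('wrist'); save(im,'w7',scale=1.5); print(im['state']['position'],im['state']['ft_force'],im['state']['grip_width'])
sc=grab('scene');save(sc,'s7',(200,120,400,270),4)
E
```

```text
[ 0.53356999 -0.22085742  0.06404807] [-0.26975262  0.68674395  6.43146133] 0.03295999566549624
```

View pics/w7.png

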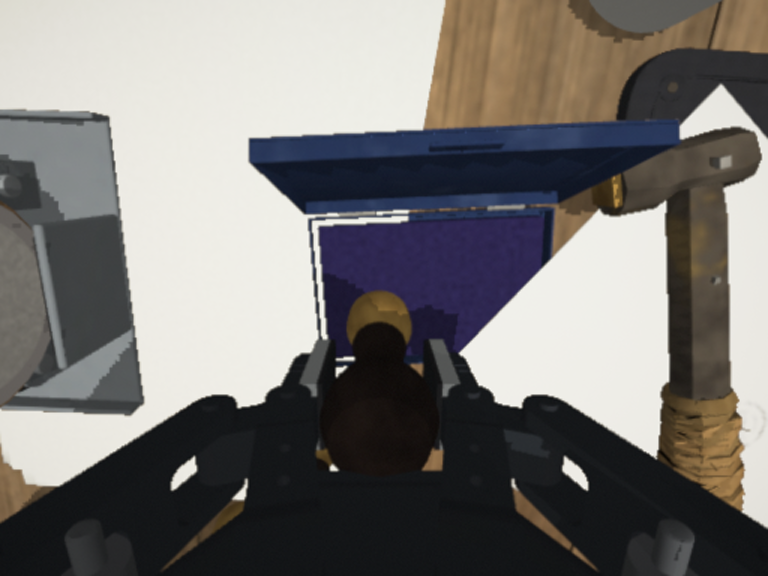

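View pics/s7.png

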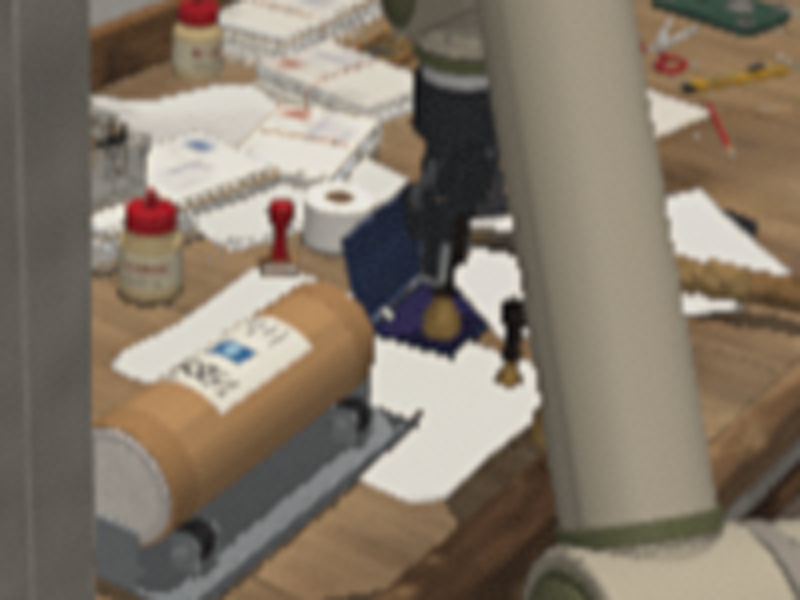

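Request:
{"api": "play_rows", "payload": {
  "targets": "0 0 0 0 0.4;0 0 0 0 0.3;0 0 0.004 0 0.3;0 0 0.007 0 0.3;0 0 0.007 0 0.3"
}}

```text
time_s: 11.35
position: [0.533, -0.2204, 0.0556]
tool_rot: [[0.995, 0.097, -0.001], [0.097, -0.995, 0.001], [-0.001, -0.001, -1.0]]
ft_force: [0.4, 0.1, 0.1]
grip_width: 0.0598
```

Request:
{"api": "play_rows", "payload": {
  "targets": "0 0 0 0 0.5;0 0 0 0 0.6;0 0 0 0 0.7;0 0 0 0 0.8;0 0 0 0 0.9",
  "force": 20
}}

```text
time_s: 11.85
position: [0.5334, -0.2207, 0.0565]
tool_rot: [[0.995, 0.097, 0.0], [0.097, -0.995, -0.0], [0.0, 0.0, -1.0]]
ft_force: [-1.1, -1.4, 2.2]
grip_width: 0.0313
```

Request:
{"api": "play_rows", "payload": {
  "targets": "0 0 0 0 1;0 0 0 0 1;0 0 0 0 1",
  "force": 50
}}

```text
time_s: 12.15
position: [0.5334, -0.2208, 0.0566]
tool_rot: [[0.995, 0.097, 0.0], [0.097, -0.995, -0.0], [0.0, 0.0, -1.0]]
ft_force: [-0.8, -0.3, 4.5]
grip_width: 0.0306
```

Request:
{"api": "play_rows", "payload": {
  "targets": "0 0 -0.005 0 1;0 0 -0.012 0 1;0 0 -0.02 0 1;0 0 -0.03 0 1;0 0 -0.03 0 1"
}}

```text
time_s: 12.65
position: [0.5339, -0.221, 0.088]
tool_rot: [[0.995, 0.097, 0.002], [0.097, -0.995, -0.002], [0.002, 0.002, -1.0]]
ft_force: [0.9, -0.6, -1.8]
grip_width: 0.0304
```

```bash
python3 - <<'E'
from h import *
im=grab('wrist'); save(im,'w8',scale=1.5); print(im['state']['position'],im['state']['ft_force'],im['state']['grip_width'])
sc=grab('scene');save(sc,'s8',(200,120,400,270),4)
E
```

```text
[ 0.53389117 -0.22101629  0.08800824] [ 0.93017909 -0.56730014 -1.83853545] 0.030377303948588535
```

View pics/w8.png

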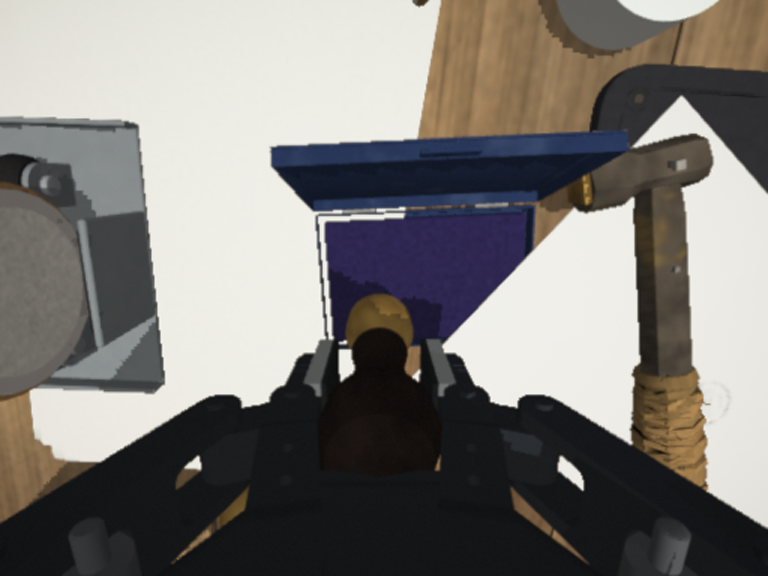

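View pics/s8.png

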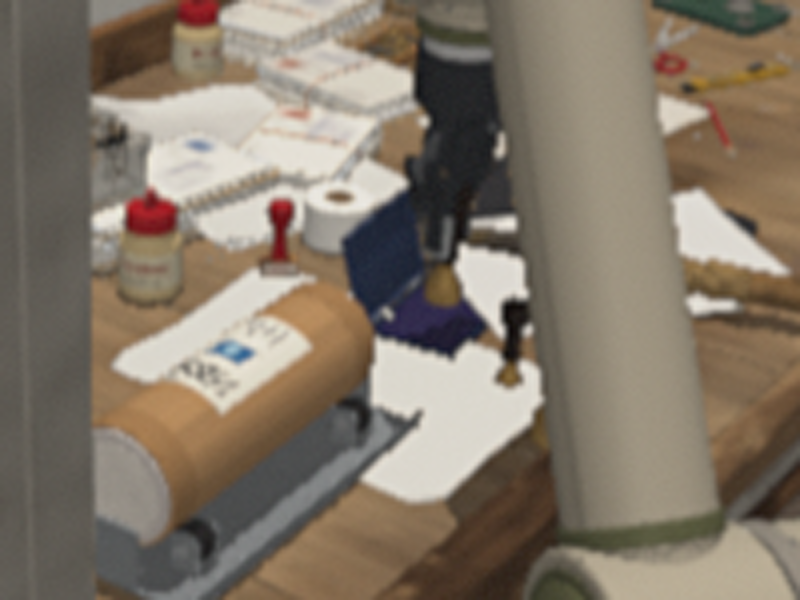

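Request:
{"api": "play_rows", "payload": {
  "targets": "0 0 -0.03 0 1;0 0 -0.07 0 1;0.0005 -0.005 -0.1 0 1;0.003 -0.03 -0.11 0 1;0.007 -0.07 -0.11 0.01 1"
}}

```text
time_s: 13.25
position: [0.5339, -0.1512, 0.1977]
tool_rot: [[0.996, 0.084, 0.003], [0.084, -0.996, -0.002], [0.003, 0.002, -1.0]]
ft_force: [0.3, 0.3, -1.9]
grip_width: 0.0302
```

Request:
{"api": "play_rows", "payload": {
  "targets": "0.0041 -0.04 0 0.01 1;0.0082 -0.08 0 0.02 1;0.0123 -0.12 0 0.03 1;0.0164 -0.16 0 0.032 1;0.0195 -0.19 0 0.032 1"
}}

```text
time_s: 13.75
position: [0.5359, 0.0429, 0.196]
tool_rot: [[0.998, 0.056, -0.001], [0.056, -0.998, 0.0], [-0.001, -0.0, -1.0]]
ft_force: [0.1, -1.1, -2.0]
grip_width: 0.0309
```

Request:
{"api": "play_rows", "payload": {
  "targets": "0.0012 -0.012 0 0 1;0.002 -0.019 0 0 1;0.002 -0.019 0 0 1;0.002 -0.019 0 0 1"
}}

```text
time_s: 14.15
position: [0.5375, 0.0588, 0.1962]
tool_rot: [[0.999, 0.054, -0.0], [0.054, -0.999, -0.0], [-0.0, 0.0, -1.0]]
ft_force: [0.2, -0.7, -1.9]
grip_width: 0.0305
```

```bash
python3 - <<'E'
from h import *
im=grab('wrist'); save(im,'w9',scale=1.5); print(im['state']['position'],im['state']['tool_rot'].round(4),im['state']['ft_force'],im['state']['grip_width'])
import pickle; pickle.dump(im,open('w9.pkl','wb'))
sc=grab('scene');save(sc,'s9',(200,120,400,270),4)
E
```

```text
[0.53752743 0.05875716 0.19619722] [[ 9.986e-01  5.370e-02 -2.000e-04]
 [ 5.370e-02 -9.986e-01 -3.000e-04]
 [-2.000e-04  3.000e-04 -1.000e+00]] [ 0.21758663 -0.69961831 -1.89117973] 0.030532850476167682
```

View pics/w9.png

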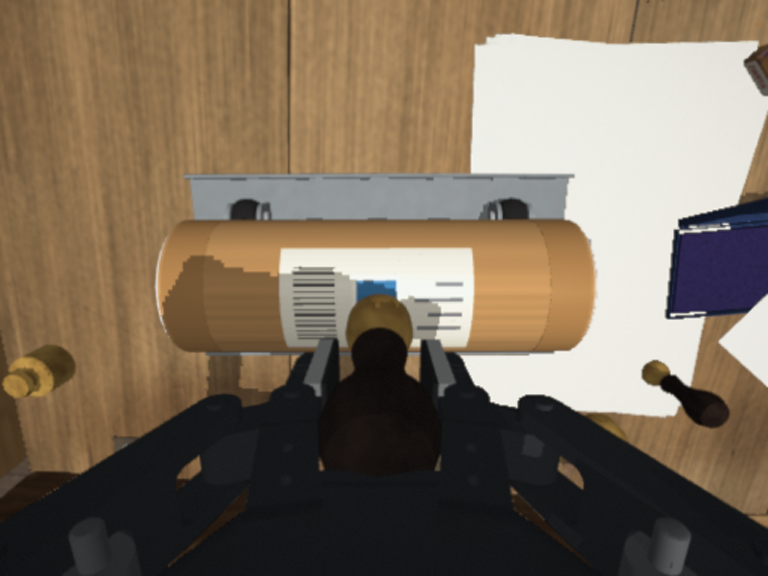

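View pics/s9.png

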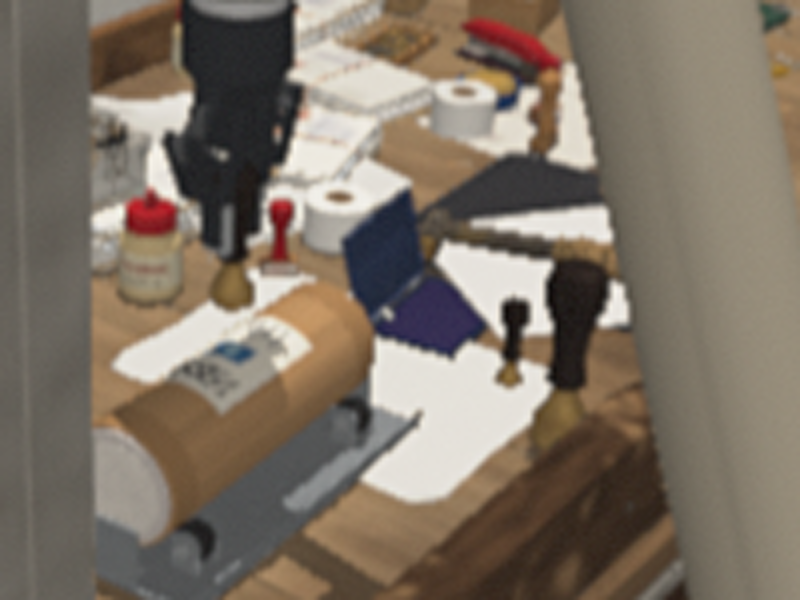

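Request:
{"api": "play_rows", "payload": {
  "targets": "-0.0019 -0.0015 0 0 1;-0.0019 -0.0015 0.008 0 1;-0.0019 -0.0015 0.017 0 1;-0.0019 -0.0015 0.025 0 1;-0.0019 -0.0015 0.028 0 1"
}}

```text
time_s: 14.75
position: [0.5349, 0.0611, 0.1669]
tool_rot: [[0.999, 0.055, -0.002], [0.055, -0.999, 0.0], [-0.002, -0.0, -1.0]]
ft_force: [0.2, 0.0, -1.4]
grip_width: 0.0308
```

Request:
{"api": "play_rows", "payload": {
  "targets": "0 0 0.001 0 1;0 0 0.001 0 1;0 0 0.001 0 1"
}}

```text
time_s: 15.05
position: [0.5356, 0.0612, 0.1676]
tool_rot: [[0.999, 0.055, 0.001], [0.055, -0.999, -0.0], [0.001, 0.0, -1.0]]
ft_force: [0.2, -0.6, -1.8]
grip_width: 0.0309
```

```bash
python3 - <<'E'
from h import *
im=grab('wrist'); save(im,'w10',(150,120,370,300),3.4); print(im['state']['position'],im['state']['tool_rot'].round(4),im['state']['ft_force'])
import pickle; pickle.dump(im,open('w10.pkl','wb'))
sc=grab('scene');save(sc,'s10',(220,170,320,270),6)
E
```

```text
[0.53558183 0.06115208 0.16758894] [[ 9.985e-01  5.470e-02  6.000e-04]
 [ 5.470e-02 -9.985e-01 -0.000e+00]
 [ 6.000e-04  1.000e-04 -1.000e+00]] [ 0.17538002 -0.64174624 -1.80144608]
```

View pics/w10.png

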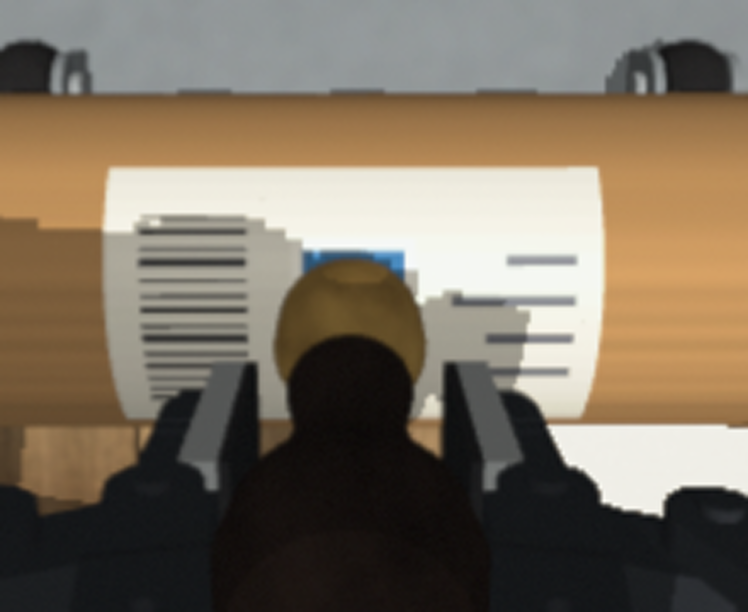

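View pics/s10.png

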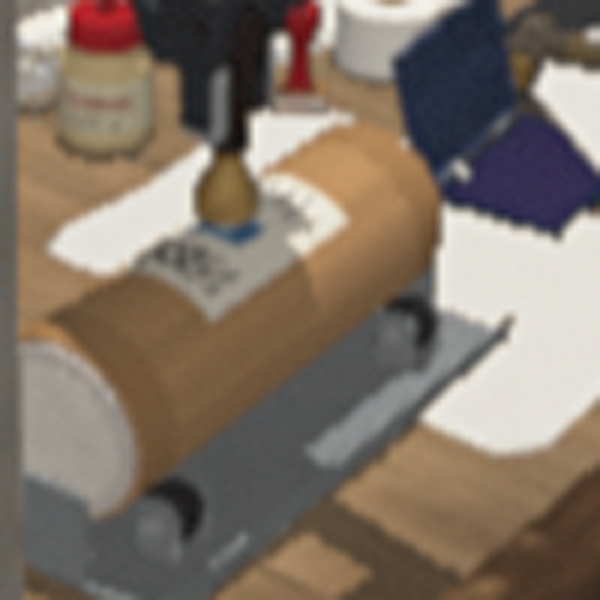

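Request:
{"api": "play_rows", "payload": {
  "targets": "0 0.0009 0.0015 0 1;0 0.0009 0.003 0 1;0 0.0009 0.0045 0 1;0 0.0009 0.006 0 1;0 0.0009 0.0068 0 1"
}}

```text
time_s: 15.65
position: [0.5354, 0.0603, 0.1603]
tool_rot: [[0.999, 0.055, -0.0], [0.055, -0.999, 0.0], [-0.0, -0.0, -1.0]]
ft_force: [1.2, 1.1, -2.0]
grip_width: 0.0306
```

Request:
{"api": "play_rows", "payload": {
  "targets": "0 0 0.0006 0 1;0 0 0.0012 0 1;0 0 0.0018 0 1"
}}

```text
time_s: 15.95
position: [0.5355, 0.0603, 0.1587]
tool_rot: [[0.999, 0.055, 0.0], [0.055, -0.999, 0.0], [0.0, -0.0, -1.0]]
ft_force: [-0.3, 0.2, 0.4]
grip_width: 0.0305
```

Request:
{"api": "play_rows", "payload": {
  "targets": "0 0 0.0004 0 1;0 0 0.0008 0 1"
}}

```text
time_s: 16.15
position: [0.5359, 0.0603, 0.1586]
tool_rot: [[0.998, 0.055, 0.002], [0.055, -0.999, -0.0], [0.002, 0.0, -1.0]]
ft_force: [-1.0, 0.8, 5.8]
grip_width: 0.0304
```

Request:
{"api": "play_rows", "payload": {
  "targets": "0 0 0.0002 0 1;0 0 0.0003 0 1"
}}

```text
time_s: 16.35
position: [0.536, 0.0603, 0.1585]
tool_rot: [[0.998, 0.055, 0.002], [0.055, -0.998, -0.0], [0.002, 0.0, -1.0]]
ft_force: [-0.5, -0.1, 6.6]
grip_width: 0.0305
```

Request:
{"api": "play_rows", "payload": {
  "targets": "0 0 0.0003 0 1;0 0 0.0005 0 1;0 0 0.0005 0 1"
}}

```text
time_s: 16.65
position: [0.5362, 0.0603, 0.1585]
tool_rot: [[0.998, 0.055, 0.003], [0.055, -0.999, -0.0], [0.003, 0.0, -1.0]]
ft_force: [-0.1, 0.4, 9.1]
grip_width: 0.0308
```

Request:
{"api": "play_rows", "payload": {
  "targets": "0 0 0 0 1;0 0 0 0 1;0 0 0 0 1;0 0 0 0 1;0 0 0 0 1"
}}

```text
time_s: 17.15
position: [0.5362, 0.0603, 0.1585]
tool_rot: [[0.998, 0.055, 0.003], [0.055, -0.999, -0.0], [0.003, 0.0, -1.0]]
ft_force: [-0.4, 0.5, 8.6]
grip_width: 0.0303
```

Request:
{"api": "play_rows", "payload": {
  "targets": "0 0 0 0 1;0 0 0 0 1;0 0 0 0 1"
}}

```text
time_s: 17.45
position: [0.5362, 0.0602, 0.1585]
tool_rot: [[0.998, 0.055, 0.003], [0.055, -0.998, -0.0], [0.003, 0.0, -1.0]]
ft_force: [-0.6, 0.1, 9.2]
grip_width: 0.0302
```

Request:
{"api": "play_rows", "payload": {
  "targets": "0 0 -0.001 0 1;0 0 -0.003 0 1;0 0 -0.008 0 1;0 0 -0.025 0 1;0 0 -0.04 0 1"
}}

```text
time_s: 17.95
position: [0.5353, 0.0602, 0.1976]
tool_rot: [[0.999, 0.055, -0.001], [0.055, -0.999, 0.0], [-0.001, -0.0, -1.0]]
ft_force: [0.8, -0.1, -2.4]
grip_width: 0.0306
```

Request:
{"api": "play_rows", "payload": {
  "targets": "-0.002 0.04 0 0 1;-0.004 0.08 0 0 1;-0.006 0.12 0 0 1;-0.006 0.12 0 0 1"
}}

```text
time_s: 18.35
position: [0.5361, -0.064, 0.197]
tool_rot: [[0.999, 0.05, -0.0], [0.05, -0.999, -0.001], [-0.0, 0.001, -1.0]]
ft_force: [0.6, 0.5, -1.2]
grip_width: 0.0307
```

```bash
python3 - <<'E'
from h import *
im=grab('wrist'); save(im,'w11',(0,120,300,300),2.6); print(im['state']['position'],im['state']['tool_rot'].round(4),im['state']['ft_force'])
sc=grab('top');save(sc,'t11',(180,180,310,250),6)
E
```

```text
[ 0.53609076 -0.06395902  0.19700091] [[ 9.987e-01  5.020e-02 -2.000e-04]
 [ 5.020e-02 -9.987e-01 -1.100e-03]
 [-3.000e-04  1.100e-03 -1.000e+00]] [ 0.56543452  0.4645898  -1.17647837]
```

View pics/w11.png

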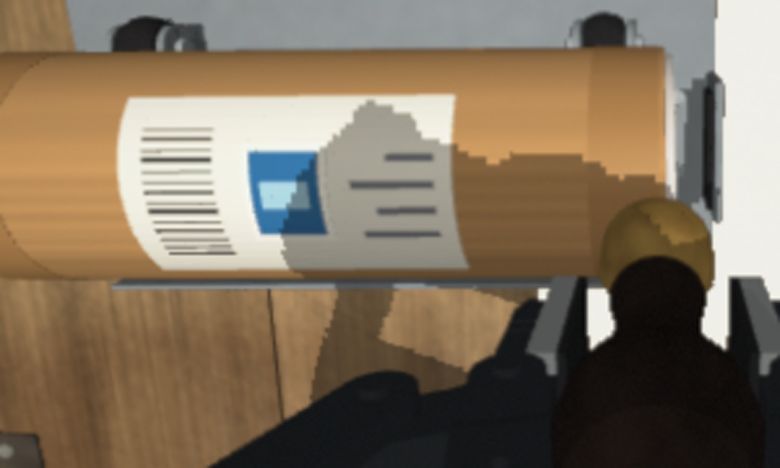

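View pics/t11.png

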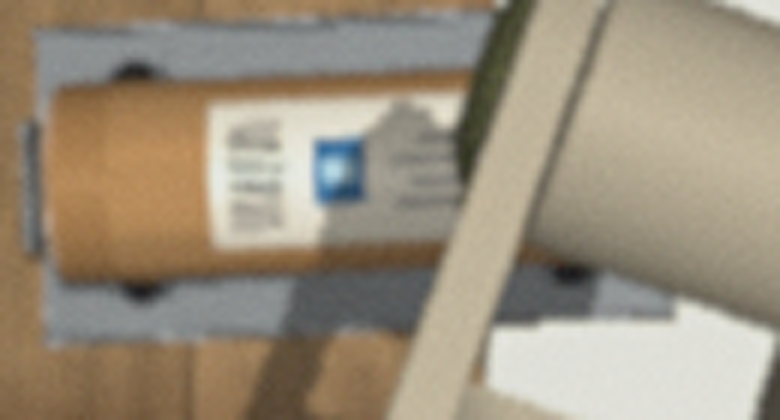

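```bash
python3 - <<'E'
from h import *
import pickle
im=grab('scene'); pickle.dump(im,open('s12.pkl','wb'))
s=im['state'];x,y,z=s['position'];print(s['position'],s['ft_force'])
f=z-.0456
print(proj(im,[[x,y,f],[x,y,f+.034],[x,y,f+.106]]))
c=proj(im,[[x,y,f+.03]])[0].astype(int)
save(im,'s12',(c[0]-40,c[1]-40,c[0]+40,c[1]+40),9)
hsv=cv2.cvtColor(im['pixels'],cv2.COLOR_RGB2HSV);print(c)
for v in range(c[1]-8,c[1]+22):
    r=hsv[v,c[0]-20:c[0]+20]; m=np.nonzero((r[:,0]>13)&(r[:,0]<28)&(r[:,1]>110))[0]+c[0]-20
    print(v,(m.min(),m.max(),m.mean().round(2)) if len(m) else None)
E
```

```text
[ 0.53590226 -0.06043548  0.19698569] [-0.32049827  0.56898299 -1.94455847]
[[282.69573817 180.56656553]
 [283.29232746 170.14735099]
 [284.60006542 147.26856535]]
[283 171]
163 None
164 None
165 None
166 None
167 None
168 None
169 None
170 None
171 (np.int64(283), np.int64(284), np.float64(283.5))
172 (np.int64(282), np.int64(284), np.float64(283.0))
173 (np.int64(282), np.int64(285), np.float64(283.5))
174 (np.int64(281), np.int64(285), np.float64(283.0))
175 (np.int64(280), np.int64(286), np.float64(283.0))
176 (np.int64(280), np.int64(287), np.float64(283.5))
177 (np.int64(279), np.int64(287), np.float64(283.0))
178 (np.int64(279), np.int64(287), np.float64(283.0))
179 (np.int64(279), np.int64(287), np.float64(283.0))
180 (np.int64(280), np.int64(287), np.float64(283.5))
181 (np.int64(280), np.int64(287), np.float64(283.5))
182 (np.int64(281), np.int64(284), np.float64(282.5))
183 (np.int64(266), np.int64(273), np.float64(269.5))
184 (np.int64(273), np.int64(274), np.float64(273.5))
185 (np.int64(273), np.int64(273), np.float64(273.0))
186 None
187 None
188 None
189 None
190 (np.int64(280), np.int64(281), np.float64(280.5))
191 (np.int64(279), np.int64(282), np.float64(280.5))
192 (np.int64(275), np.int64(283), np.float64(279.0))
```

View pics/s12.png

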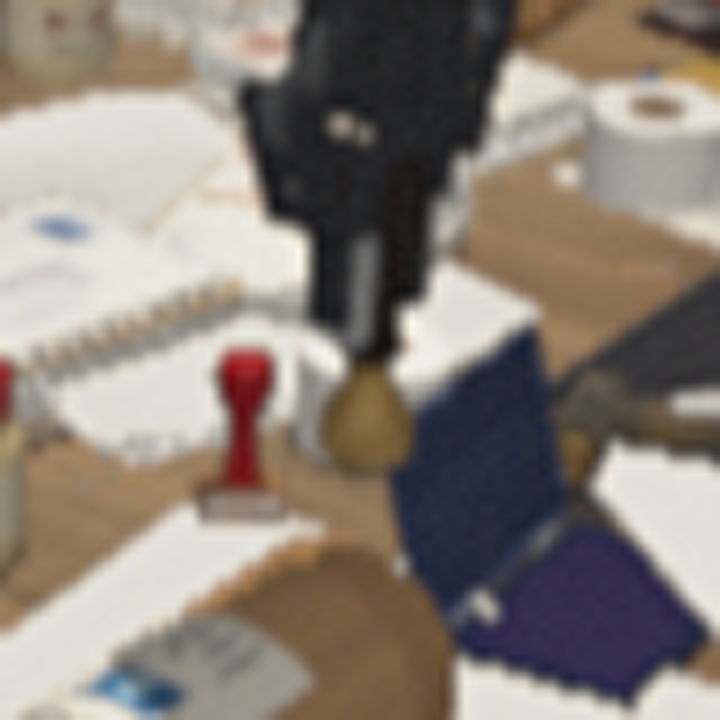

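Request:
{"api": "play_rows", "payload": {
  "targets": "-0.003 0.04 0 -0.01 1;-0.006 0.08 0 -0.02 1;-0.009 0.12 0 -0.03 1;-0.0112 0.15 0 -0.042 1;-0.0112 0.1601 0 -0.042 1"
}}

```text
time_s: 19.0
position: [0.5337, -0.2217, 0.1969]
tool_rot: [[0.995, 0.096, -0.0], [0.096, -0.995, -0.0], [-0.0, 0.0, -1.0]]
ft_force: [-0.6, 1.0, -1.3]
grip_width: 0.0305
```

Request:
{"api": "play_rows", "payload": {
  "targets": "0 0 0.02 0 1;0 0 0.05 0 1;0 0 0.08 0 1;0 0 0.1 0 1;0 0 0.105 0 1"
}}

```text
time_s: 19.5
position: [0.5331, -0.2181, 0.0901]
tool_rot: [[0.995, 0.098, -0.004], [0.098, -0.995, 0.003], [-0.003, -0.003, -1.0]]
ft_force: [0.3, -0.5, -2.3]
grip_width: 0.0305
```

Request:
{"api": "play_rows", "payload": {
  "targets": "0 0 0.01 0 1;0 0 0.015 0 1;0 0 0.02 0 1;0 0 0.02 0 1"
}}

```text
time_s: 19.9
position: [0.5336, -0.2202, 0.072]
tool_rot: [[0.995, 0.097, -0.0], [0.097, -0.995, 0.0], [-0.0, -0.0, -1.0]]
ft_force: [-1.3, -0.2, -1.7]
grip_width: 0.0307
```

Request:
{"api": "play_rows", "payload": {
  "targets": "0 0 0.004 0 1;0 0 0.008 0 1;0 0 0.011 0 1;0 0 0.0125 0 1;0 0 0.0135 0 1"
}}

```text
time_s: 20.4
position: [0.5336, -0.2204, 0.0585]
tool_rot: [[0.995, 0.097, -0.0], [0.097, -0.995, 0.0], [-0.0, -0.0, -1.0]]
ft_force: [0.1, -0.0, -1.9]
grip_width: 0.0305
```

Request:
{"api": "play_rows", "payload": {
  "targets": "0 0 0.0007 0 1;0 0 0.0014 0 1;0 0 0.002 0 1"
}}

```text
time_s: 20.7
position: [0.5336, -0.2204, 0.0566]
tool_rot: [[0.995, 0.097, 0.0], [0.097, -0.995, -0.0], [0.0, 0.0, -1.0]]
ft_force: [-0.5, -1.2, -2.6]
grip_width: 0.0305
```

Request:
{"api": "play_rows", "payload": {
  "targets": "0 0 0.0005 0 1;0 0 0.001 0 1;0 0 0.001 0 1"
}}

```text
time_s: 21.0
position: [0.534, -0.2205, 0.0566]
tool_rot: [[0.995, 0.097, 0.001], [0.097, -0.995, -0.001], [0.001, 0.001, -1.0]]
ft_force: [-1.3, 1.5, 6.0]
grip_width: 0.0306
```

Request:
{"api": "play_rows", "payload": {
  "targets": "0 0 0.0005 0 1;0 0 0.0005 0 1"
}}

```text
time_s: 21.2
position: [0.5341, -0.2205, 0.0566]
tool_rot: [[0.995, 0.097, 0.002], [0.097, -0.995, -0.001], [0.002, 0.001, -1.0]]
ft_force: [-1.6, 2.1, 10.1]
grip_width: 0.0302
```

Request:
{"api": "play_rows", "payload": {
  "targets": "0 0 -0.0008 0 1;0 0 -0.001 0 0.65;0 0 -0.001 0 0.55;0 0 -0.001 0 0.3;0 0 -0.001 0 0",
  "force": 20
}}

```text
time_s: 21.7
position: [0.5336, -0.2204, 0.0559]
tool_rot: [[0.995, 0.097, -0.0], [0.097, -0.995, 0.0], [-0.0, -0.0, -1.0]]
ft_force: [0.5, -0.2, 0.2]
grip_width: 0.0657
```

Request:
{"api": "play_rows", "payload": {
  "targets": "0 0 0 0 0;0 0 0 0 0;0 0 -0.02 0 0;0 0 -0.05 0 0;0 0 -0.09 0 0"
}}

```text
time_s: 22.2
position: [0.5329, -0.22, 0.1459]
tool_rot: [[0.995, 0.097, -0.003], [0.097, -0.995, 0.002], [-0.003, -0.002, -1.0]]
ft_force: [0.7, -0.6, -0.1]
grip_width: 0.0852
```

Request:
{"api": "play_rows", "payload": {
  "targets": "0 0 -0.05 0 0;-0.05 0 -0.09 0 0;-0.08 0 -0.1 0 0;-0.08 0 -0.1 0 0;-0.08 0 -0.1 0 0"
}}

```text
time_s: 22.7
position: [0.4538, -0.2283, 0.2466]
tool_rot: [[0.995, 0.095, 0.001], [0.095, -0.995, -0.001], [0.001, 0.001, -1.0]]
ft_force: [0.5, 0.6, 0.1]
grip_width: 0.0853
```

```bash
python3 - <<'E'
from h import *
im=grab('wrist'); save(im,'w13',scale=1.5); print(im['state']['position'],im['state']['ft_force'],im['state']['time_s'])
C=cloud(im);m=(C[...,2]>.09)&(C[...,2]<.125)&(C[...,0]>.49)&(C[...,0]<.57)&(C[...,1]>-.26)&(C[...,1]<-.17)
v,u=np.nonzero(m);print(len(u),plane(im,[(u.mean(),v.mean())],.112),C[m][:,2].max())
sc=grab('scene');save(sc,'s13',(200,120,400,270),4)
E
```

```text
[ 0.45377542 -0.22826575  0.24655069] [0.47159951 0.62723062 0.13120813] 22.7
969 [[ 0.5342675  -0.22115405  0.112     ]] 0.11774988184875046
```

View pics/w13.png

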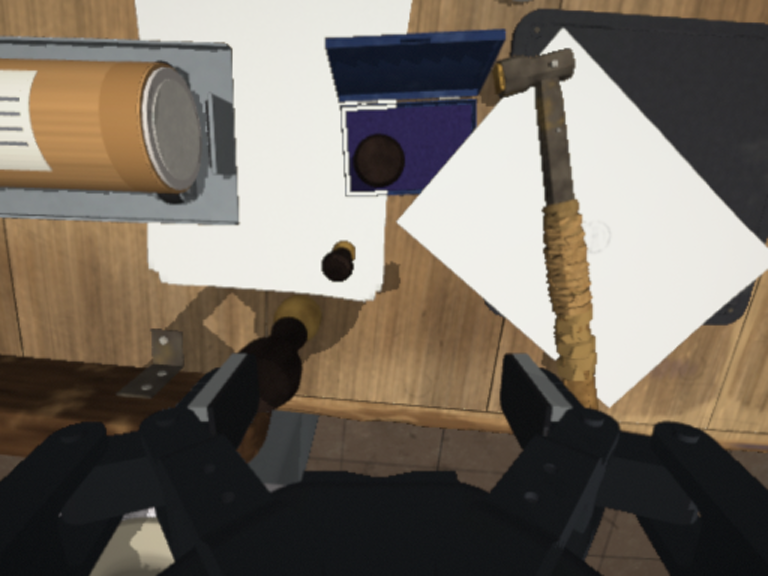

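View pics/s13.png

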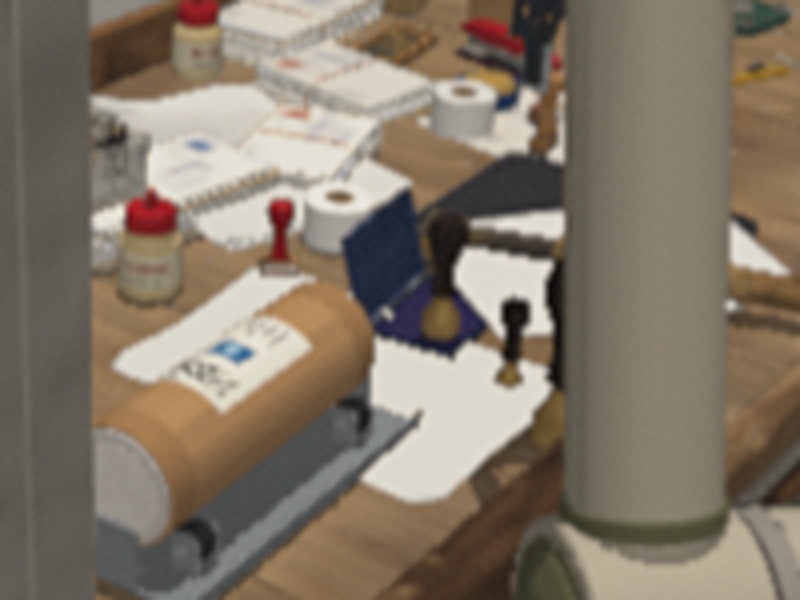

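Request:
{"api": "play_rows", "payload": {
  "targets": "0.01 -0.05 0 0.01 0;0.02 -0.1 0 0.02 0;0.03 -0.15 0 0.042 0;0.038 -0.2 0 0.042 0;0.0456 -0.245 0 0.042 0"
}}

```text
time_s: 23.3
position: [0.476, 0.0227, 0.2451]
tool_rot: [[0.998, 0.055, -0.002], [0.055, -0.998, 0.001], [-0.002, -0.001, -1.0]]
ft_force: [1.3, -0.8, 0.3]
grip_width: 0.0849
```

Request:
{"api": "play_rows", "payload": {
  "targets": "0 -0.02 0.02 0 0;0 -0.022 0.02 0 0;0 -0.022 0.02 0 0"
}}

```text
time_s: 23.6
position: [0.4748, 0.0425, 0.2255]
tool_rot: [[0.998, 0.056, -0.002], [0.056, -0.998, 0.0], [-0.002, -0.0, -1.0]]
ft_force: [0.1, -0.7, -0.2]
grip_width: 0.0853
```

```bash
python3 lab.py w14; python3 - <<'E'
from h import *
import pickle
for n in ('w4','w14'):
    im=pickle.load(open(n+'.pkl','rb')); c=proj(im,[[.536,.06,.113]])[0].astype(int); save(im,n+'c',(c[0]-40,c[1]-40,c[0]+40,c[1]+40),6)
a=cv2.imread('pics/w4c.png');b=cv2.imread('pics/w14c.png');cv2.imwrite('pics/cmp.png',cv2.resize(np.hstack([a,b]),(800,400)))
E
```

```text
21872 [ 0.53596464  0.06812996 -0.05558459] 0.000580344142268627 [0.47509361 0.04170048 0.22603137]
proj [236.23727435 126.83615231]
-0.045 -44.75 45.0
-0.03 -44.75 45.0
0.03 -44.5 45.0
0.045 -44.5 45.0
blue [225 111  24  32 566] [-18.05547827  17.92140568] [-0.0107665  0.0103486] [0.53643136 0.0597156  0.11213318]
white [-43.91480426  44.03593399] [-0.05618629  0.05546466]
```

View pics/cmp.png

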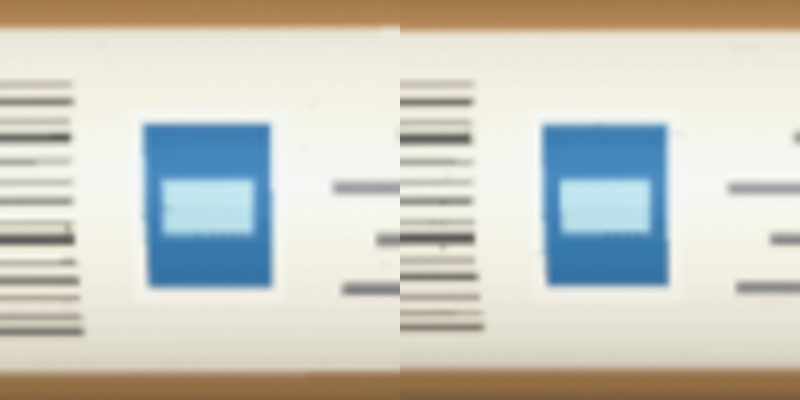

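```bash
python3 -c "
from rig import status,env
print(status.observe()['time_s']); print(env.close_job())"
```

```text
23.65
the job is handed in; nothing more can be done
None
```

I rolled the tube, stamped it, and stood the stamp back on the felt. However, I never saw the print: the wrist-camera crops of the postage square look the same before and after pressing. I can't tell whether the simulation just doesn't draw the ink or whether the stamp failed to print.

- **Rolling:** I rolled the tube about 53° with the shut fingertips, at 11 mm/s or less. The highest contact force I read was about 15 N, against the 25 N dent limit. In the last picture the label was within about 0.5° of straight up, and the tube was still in its cradle.
- **Stamping:** I used the middle-sized stamp from the ink pad. It was upright in the gripper and within about 1 mm of the square's centre in the pictures. I pressed with about 11 N for at least 0.8 s, which meets the stated printing conditions, so I did not press again.
- **Return:** The stamp stands upright on the felt where it started, to within about 1 mm by the wrist camera. The other things on the worktop looked unmoved wherever the last pictures showed them.
- **Disagreements:** The top and wrist cameras differed by 2–3 mm in x, and by about 3 mm in y on the stamp, so I used values in between and checked them against close views. My first grip on the stamp was too high on the handle, so I reopened and took it about 7 mm lower before lifting.

The job took 23.65 s of the 72 s allowed, and I handed it in with the arm touching nothing.

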